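# Clamp the sample jar in the bench shaker

### The arm

A 7-joint arm with a two-finger parallel gripper is mounted at the origin on the work surface. World frame = base frame: x ahead of the robot, y to its left, z up, the work surface at z = 0. Lengths are in m, angles in rad, forces in N, time in s.
With the tool pointing down it reaches from about 0.425 to 0.975 m from the base axis. Payload 16.7 kg.
Tool frame: the origin (TCP) lies at the very end of the fingers, on their centre line; the grasp point (between the pads) lies 19 mm behind it; x points along the fingers, y is the direction in which the jaws open and shut, and the axes are right-handed (so a half turn about x gives the same grasp; the last joint's range is limited). The gripper opens to 85 mm and grips with 20 to 120 N. Pads are 22 mm wide; open, the fingers measure 114 mm over their backs; the gripper's body (76 mm by 85 mm) begins 54 mm behind the grasp point. The pads swing forward as they close: fully open they stand 13 mm farther back than shut.
Start: joints at [1.091, 0.426, 0.074, 1.606, -0.034, 1.111, -0.067], TCP at [0.219, -0.638, 0.231] pointing down, gripper open.
Joint ranges: [-2.85, 2.85], [-0.5, 2.14], [-1.23, 1.37], [0.21, 2.46], [-1.02, 4.16], [0.16, 2.05], [-2.73, 2.73]. Speed limits (rad/s): [1.89, 1.89, 2.39, 2.39, 3.01, 3.01, 3.01].

### API

Orientations are given as a unit quaternion [w, x, y, z].
In Python, from bench import readout, optics, arm gives the robot as it stands.
- The arm moves only by the tool drive_tool, never from a script. Its argument "deltas" is a list of rows, each a list of 6 numbers: the shift along the tool's x, y, z in mm, then the turn, a rotation vector about the tool's x, y, z in rad. In form: [[x, y, z, wx, wy, wz], ...]. A call has 1 to 20 rows; each row is the pose to reach, as a shift and turn from the pose commanded when the call began, along the tool's axes at that moment; what a row does not reach only later rows make up. A row lasts 1/8 s, in which the tool goes at most 62.5 mm and 10.7 degrees, less where a joint would pass 70% of its speed; a pose out of reach is approached as far as the arm can. A call with a gripper value outside its range is refused whole. "jaw" is the finger opening in mm, from 0 to 85.4, set as the call begins (left out, the last holds). The fingers move at their own pace and stop on an object; "force" is the grip in N (left out, the last holds). Time passes only in rows, so rows that repeat a pose let the fingers close. It gives the time, the measured TCP pose, the force and the opening at its end, in the units of the state.
- readout.read_state(): the state, without advancing time (a new reading comes with each control period).
- optics.grab_frame(name): name is "scene" or "top" or "wrist"; returns a dict with "img" (480x640x3 uint8, red, green, blue), "depth" (480x640 float32, m along the optical axis (not along the pixel's ray), 0 where there is no reading), "vfov" (degrees; the focal length in pixels is half the picture's height over the tangent of half this angle, whatever the lens; pixels are square), "cx", "cy" (the principal point, pixels), "rvec" (rotation vector, rad) and "tvec" (3), from world to camera coordinates, as OpenCV has them. Camera axes: x right, y down, z forward; pixel columns grow to the right and rows downward; lengths in m; the calibration is good to about 2 mm. A picture is of the moment at which its call begins.
- arm.close_job(): hands the job in, once; it reports no verdict.
The state is a dict: "clock": time; "q": joint angles; "joint_vel": joint speeds; "tau": joint torques, N m; "ee_pos": TCP position; "tcp_rot": TCP orientation; "wrist_force": force on the tool from outside, world axes, zero at the start; "torque": the same for the moment, N m; "grip_width": finger opening in m.
Only numpy, scipy, OpenCV 4.12 (cv2) and the standard library are available. Lean on these libraries where they do the work, as an engineer would, in place of code of your own. Each camera call takes 0.05 s, during which the arm holds its last target.

### The job

Take the tall steel jar with the blue lid from the steel tray and stand it on the shaker's platform, back against the V-shaped rest under the hold-down screw, and let go of it. Then turn the T-handle clockwise until you feel the screw tighten and the jar is firmly clamped, without forcing it, and let go. Leave everything else where it stands.

Things in the scene. Friction and masses are not known exactly. Their poses are not given: they have to be found in the camera images.
- shaker: Bench shaker, fixed, open at its front and sides. Origin on the bench exactly below the screw's axis; x points from its front (control strip) to its back, z up. White housing x -135 to +135, y -100 to +100 mm, 70 mm high; on it an aluminium platform (x -72 to +88, y -75 to +75 mm), top 90 mm above the bench; at the back a blue column (x 56 to 86, y -28 to +28 mm).
- clamp_arm (a point): Underside of the blue arm, on the screw's axis, 250 mm above the bench (160 above the platform). The arm comes from the column's top and overhangs the platform: shaker x -22 to +86, y -20 to +20 mm, 250 to 272 mm above the bench, brass nut 38 mm across up to 275 mm. The screw goes down through it. Axes as the shaker's.
- v_rest (a point): Top of the black V-shaped rest at its middle, shaker x = 36, y = 0, 20 mm above the platform (110 above the bench). A 90 degree V open to the front, 20 mm high, its two blocks reaching from shaker x 9 to 58 and y -42 to +42 mm: a 60 mm jar pushed back into it stands centred under the screw.
- seat (a point): Point on the platform's top on the screw's axis, 90 mm above the bench: where the centre of the jar's underside belongs when the jar touches both faces of the V-shaped rest. Axes as the shaker's.
- handle_grip (a point): Centre of the black T-handle bar on the screw's axis, 318 mm above the bench at handle angle 0, sinking with the screw. The bar is 100 mm long along this point's own x axis, 16 mm wide (y) and 18 mm high; below it a round 14 mm screw goes down to the arm, otherwise free.
- t_handle (a joint): Turn of the T-handle (rad), growing clockwise seen from above (tightening); 0 to 1.4 at the start. Screw sinks 12 mm a turn (1.91 mm per rad). Free turning takes about 0.13 N m. The foot meets the jar's lid near 3.8 rad; each rad past that adds about 0.07 N m and 37 N of clamping. Firm: 1 to 1.8 rad past contact (over 30 N); forced: 2.8 rad (110 N). It stays where left up to 65 N.
- foot: Dark steel swivelling foot at the lower end of the screw, 30 mm across and 12 mm high with a 19 mm neck, backed by a stiff spring (20 N per mm, 6 mm travel). Origin at the centre of its flat underside, 217 mm above the bench at handle angle 0, that is 7.2 mm above the lid of a jar standing on the platform.
- tray: Steel tray lying fixed on the bench, 200 mm (x) by 360 mm (y) with a flanged rim 15 mm high (flange out to 222 by 382 mm); its floor is 3 mm above the bench. Origin on the bench at its centre. Three vessels stand on it about in a row along its y axis, the places changing.
- jar: The jar to clamp: straight steel cylinder with a blue ribbed lid, 60 mm diameter, 120 mm tall with the lid, about 0.45 kg. Origin at the centre of its underside, z up along its axis.
- short_jar: Bystander on the tray: steel jar with a red lid, 60 mm diameter, 90 mm tall, origin at the centre of its underside.
- amber_bottle: Bystander on the tray: amber glass bottle with a black cap, 56 mm diameter, 90 mm tall, origin at the centre of its underside.
- tip_rack: Bystander: white pipette tip rack with yellow tips, 82 mm (x) by 122 mm (y), 61 mm high, origin under its centre.
- blue_box: Bystander: blue box with a clear lid, 104 mm (x) by 134 mm (y), 77 mm high, origin under its centre.
- wash_bottle: Bystander: white plastic bottle with a spout, 66 mm diameter, 178 mm tall, origin under its centre.
- beaker: Bystander: glass beaker, about 68 mm diameter, 85 mm tall, origin under its centre.
- spatula: Bystander: spatula 190 mm long lying on the bench at one side.
Mind the look-alikes: they are no part of the job. Leave any brown look-alike of the jar alone.

How it is judged:
On the way, in this order (a step that is already met when the one before it is completed fails the run):
1. the jar stands upright and released on the platform, its axis within 8 mm of the screw's axis (horizontal distance between jar and seat below 0.008 m and z of jar in the frame of seat between -0.004 and 0.004 m and angle between jar's own z axis and vertical below 0.06 rad and contact force between the fingers and jar below 0.3 N and contact force between foot and jar below 1 N), for 0.2 s.
2. the screw's foot presses on the jar's lid with more than 30 N (contact force between foot and jar above 30 N), for 0.2 s.
At the end, for the whole second after the job is handed in: The blue-lidded jar stands upright (within 0.06 rad) and still on the shaker's platform, its axis within 8 mm of the screw's axis, and the foot of the screw keeps pressing on its lid with more than 25 N with handle and jar released (contact force between foot and jar above 25 N and horizontal distance between jar and seat below 0.008 m and z of jar in the frame of seat between -0.004 and 0.004 m and angle between jar's own z axis and vertical below 0.06 rad and linear speed of jar below 0.02 m/s); the robot touches nothing.
It fails at once if the screw is forced: the foot presses on the jar with more than 110 N (contact force between foot and jar above 110 N).
It fails at once if a bystander is shifted by more than 25 mm (distance of any of short_jar, amber_bottle, tip_rack, blue_box, wash_bottle, beaker, spatula from where it was at the start of the episode above 0.025 m).
It also fails if it takes over 72 s, if anything falls off the work surface, if the arm or the gripper's body presses on something with over 40 N, if the wrist force passes 120 N, or if a joint passes its speed limit or range.

## Working session

There is one attempt and no reset: what is moved stays moved. The work goes in short steps, Python scripts to look and compute and a tool call to move; the robot and the scene stay as the last step left them, time stands still between calls to the robot, and variables do not carry over. Pictures are saved under pics/ and viewed, and the job is handed in when it is done.

Besides the shell and the picture viewer there is one more tool, called after "Call:" by a JSON object that holds its "op" and its "data". drive_tool: Moves the arm, as the interface text tells. Its arguments: {"type":"object","properties":{"deltas":{"type":"array","items":{"type":"array","items":{"type":"number"}}},"jaw":{"type":"number"},"force":{"type":"number"}},"required":["deltas"]}

```bash
ls; mkdir -p pics; cat > h.py <<'E'
import numpy as np,cv2
from bench import readout,optics,arm
def grab(n,fn=None):
    f=optics.grab_frame(n)
    if fn: cv2.imwrite('pics/'+fn,f['img'][:,:,::-1])
    np.savez('pics/'+n+'_last.npz',**f)
    return f
def world(f):
    d=np.asarray(f['depth'],float);h,w=d.shape
    F=h/2/np.tan(np.radians(f['vfov'])/2)
    v,u=np.mgrid[:h,:w]
    c=np.stack([(u-f['cx'])/F*d,(v-f['cy'])/F*d,d],-1)
    R=cv2.Rodrigues(np.array(f['rvec'],float))[0]
    return (c-np.array(f['tvec']).ravel())@R
E
python3 - <<'E'
from h import *
s=readout.read_state();print(s)
for n in ['scene','top']:
    f=grab(n,n+'0.png');print(n,f['vfov'],f['cx'],f['cy'],f['rvec'],f['tvec'])
E
```

```text
pics
{'clock': 0.0, 'q': array([ 1.0904736 ,  0.42675325,  0.07387006,  1.60659856, -0.03412168,
        1.11079115, -0.06711452]), 'joint_vel': array([-7.85628317e-04,  1.90099107e-03,  5.04390842e-05,  2.75633989e-05,
       -3.77503532e-05,  5.32993679e-04,  1.69605778e-04]), 'tau': array([-5.84792342e-04, -9.49848747e+01,  3.76039937e+00, -4.63520622e+01,
        1.91257114e-02,  1.02149765e-02, -6.14039618e-05]), 'ee_pos': array([ 0.21909179, -0.63803002,  0.23060071]), 'tcp_rot': array([-0.11596143, -0.6973546 , -0.11684931,  0.69756415]), 'wrist_force': array([ 0.32917827,  0.3813725 , -0.29659451]), 'torque': array([ 0.00446217, -0.02283289, -0.05909322]), 'grip_width': 0.08560010472306767}
scene 53.66655003263298 315.6205471450736 233.4992742393123 [ 1.79031046  1.32323392 -0.72980259] [-0.17613056 -0.13577199  2.17493928]
top 57.885351670445154 325.56131781660355 239.95484494611986 [ 2.14921383 -2.16931499  0.09222113] [0.02252305 0.59465865 1.67236337]
```

View pics/scene0.png

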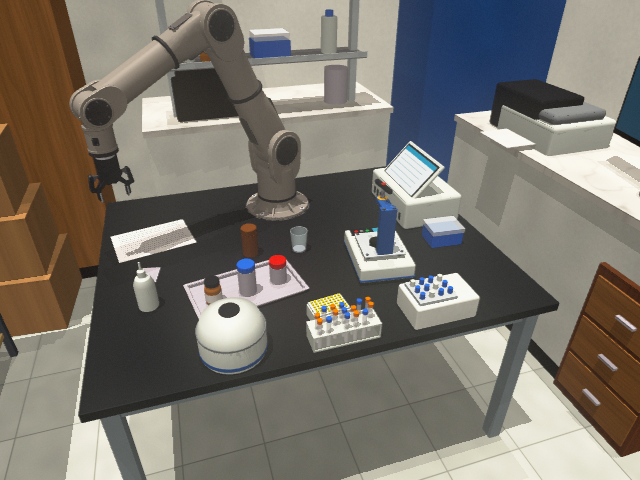

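View pics/top0.png

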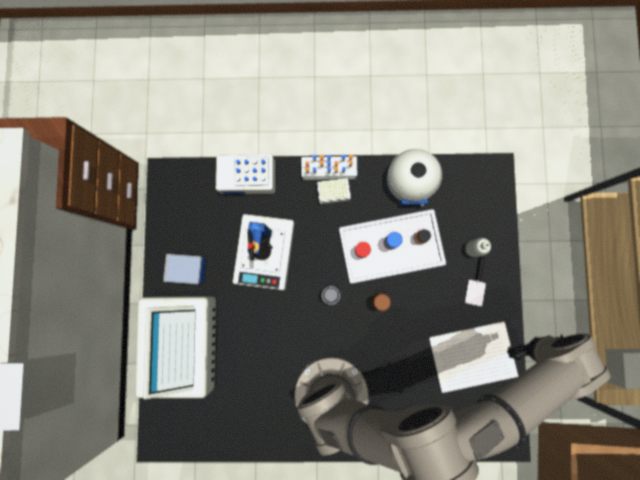

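The scene view shows the tray with the black-capped, blue-lidded and red-lidded vessels. In the top view the blue lid is at (394,240) and the shaker is near (264,252), with its control strip facing the robot. A brown look-alike is at (381,301) and a beaker at (331,295).

```bash
python3 - <<'E'
from h import *
im={}
for n in ['top','scene']:
    f=np.load(f'pics/{n}_last.npz'); W=world(f); I=f['img'].astype(int)
    im[n]=(W,I)
    x,y,z=W[...,0],W[...,1],W[...,2]
    print(n,'depth ok',(f['depth']>0).mean())
    reg=(x>0.3)&(x<1.0)&(abs(y)<0.7)
    hsv=cv2.cvtColor(f['img'],cv2.COLOR_RGB2HSV)
    blue=reg&(hsv[...,0]>100)&(hsv[...,0]<125)&(hsv[...,1]>130)&(z>.05)
    k,l,st,c=cv2.connectedComponentsWithStats(blue.astype(np.uint8))
    for i in range(1,k):
        if st[i,4]>25: 
            P=W[l==i]; print('blue',st[i],P.mean(0).round(4),P.min(0).round(4),P.max(0).round(4))
W,I=im['top']
for p in [(394,240),(362,249),(422,236),(331,295),(381,301),(478,247),(264,252),(250,280),(334,190)]:
    print(p,W[p[1],p[0]].round(4))
x,y,z=W[...,0],W[...,1],W[...,2]
# shaker housing top pixels
m=(z>.06)&(z<.1)&(x>.4)&(x<.85)&(y>.05)&(y<.4)
k,l,st,c=cv2.connectedComponentsWithStats(m.astype(np.uint8))
for i in range(1,k):
    if st[i,4]>100:print(st[i]); P=W[l==i];print(cv2.minAreaRect(P[:,:2].astype(np.float32)*1000))
f=np.load('pics/top_last.npz')
cv2.imwrite('pics/z1.png',cv2.resize(f['img'][190:310,220:460,::-1],None,fx=3.3,fy=3.3,interpolation=2))
f=np.load('pics/scene_last.npz')
cv2.imwrite('pics/z2.png',cv2.resize(f['img'][180:300,320:480,::-1],None,fx=5,fy=5,interpolation=2))
E
```

```text
top depth ok 0.9958756510416666
blue [401 200  27   5  76] [ 0.7364 -0.3246  0.0614] [ 0.7293 -0.3773  0.0506] [ 0.745  -0.2772  0.0716]
blue [249 223  21  21 267] [0.6027 0.243  0.2543] [0.563  0.22   0.1024] [0.631  0.2726 0.3278]
blue [386 233  16  15 176] [ 0.5826 -0.2354  0.1316] [ 0.4181 -0.2643  0.0907] [ 0.6087 -0.0137  1.7251]
scene depth ok 0.9960904947916667
blue [378 200  17  12 108] [0.607  0.2443 0.2714] [0.5636 0.2191 0.2669] [0.6387 0.2705 0.2767]
blue [236 259  19  14 219] [ 0.597  -0.2426  0.1193] [ 0.5572 -0.2715  0.1024] [ 0.6232 -0.2121  0.1298]
blue [419 277   5   8  29] [0.8298 0.2825 0.1106] [0.82   0.2765 0.0987] [0.8388 0.2902 0.1196]
blue [429 276   4   7  26] [0.832  0.3134 0.1111] [0.8214 0.3065 0.0983] [0.838  0.3249 0.1189]
blue [443 280   4   7  27] [0.8634 0.346  0.1106] [0.8542 0.339  0.0991] [0.8731 0.3546 0.1165]
blue [416 285   4   8  28] [0.864  0.2507 0.1107] [0.8535 0.2428 0.0966] [0.8699 0.2582 0.1186]
blue [425 284   4   7  27] [0.8643 0.2821 0.1101] [0.8539 0.2758 0.0997] [0.8702 0.2924 0.1175]
blue [448 286   5   8  29] [0.897  0.3457 0.111
[... 429 characters left out ...]
184 0.0064 0.1176]
blue [326 316   6   7  26] [ 0.9124 -0.0572  0.1097] [ 0.9023 -0.0635  0.1011] [ 0.9208 -0.0489  0.1152]
(394, 240) [ 0.5825 -0.2381  0.1223]
(362, 249) [ 0.5524 -0.1209  0.0963]
(422, 236) [ 0.5987 -0.3461  0.1015]
(331, 295) [ 0.3799 -0.0022  0.0114]
(381, 301) [ 0.3592 -0.1851  0.1234]
(478, 247) [ 0.5537 -0.5469  0.1193]
(264, 252) [0.5457 0.2505 0.0841]
(250, 280) [0.4402 0.3034 0.081 ]
(334, 190) [ 0.7875 -0.0181  0.0601]
[226 173  47  19 627]
((818.5903930664062, 310.49847412109375), (178.81903076171875, 62.66948699951172), 89.96318817138672)
[ 233  214   61   75 2930]
((551.4750366210938, 257.9819030761719), (200.98388671875, 269.57794189453125), 82.31071472167969)
```

```bash
python3 - <<'E'
from h import *
for n in ['top','scene']:
    f=np.load(f'pics/{n}_last.npz'); W=world(f)
    x,y,z=W[...,0],W[...,1],W[...,2]
    m=(x>.35)&(x<.95)&(y>.02)&(y<.45)
    for a,b in [(.066,.074),(.086,.094),(.106,.114),(.268,.28),(.31,.335)]:
        mm=m&(z>a)&(z<b);P=W[mm]
        if len(P)>5:print(n,a,len(P),P.mean(0).round(4),[np.round(v,1) for v in cv2.minAreaRect(P[:,:2].astype(np.float32)*1000)])
E
```

```text
top 0.066 1202 [0.5503 0.2508 0.0702] [array([645.1, 227.5]), array([565.7, 414.2]), np.float64(0.1)]
top 0.086 1322 [0.6694 0.2835 0.09  ] [array([647.3, 231. ]), array([415.4, 560.8]), np.float64(90.0)]
top 0.106 194 [0.7833 0.2068 0.1104] [array([736.3, 184.7]), array([353.9, 333.4]), np.float64(1.5)]
top 0.268 281 [0.5928 0.2485 0.2732] [array([582.7, 252.4]), array([ 54.5, 107.3]), np.float64(83.8)]
top 0.31 154 [0.5506 0.2566 0.3247] [array([550.8, 257.9]), array([98. , 17.8]), np.float64(6.2)]
scene 0.066 1162 [0.6493 0.2333 0.0698] [array([648.3, 231.6]), array([428.3, 572. ]), np.float64(89.2)]
scene 0.086 942 [0.7004 0.263  0.0895] [array([640.8, 235.3]), array([425.7, 582.9]), np.float64(89.7)]
scene 0.106 325 [0.8269 0.1955 0.1104] [array([682.3, 313.8]), array([290.6, 706.4]), np.float64(58.7)]
scene 0.268 197 [0.5946 0.2473 0.2722] [array([585.1, 248.4]), array([ 54.1, 109.9]), np.float64(84.6)]
scene 0.31 109 [0.5584 0.2526 0.3212] [array([555.9, 254. ]), array([100.6,  17.9]), np.float64(6.4)]
```

```bash
python3 - <<'E'
from h import *
from scipy.spatial.transform import Rotation as Ro
s=readout.read_state();q=s['tcp_rot'];print(Ro.from_quat(q[[1,2,3,0]]).as_matrix().round(3))
for n in ['top','scene']:
    f=np.load(f'pics/{n}_last.npz'); W=world(f)
    x,y,z=W[...,0],W[...,1],W[...,2]
    def circ(nm,cx,cy,lo,hi,r=.05):
        m=(np.hypot(x-cx,y-cy)<r)&(z>lo)&(z<hi);P=W[m]
        if len(P)>5:
            c,rr=cv2.minEnclosingCircle(P[:,:2].astype(np.float32)*1000); print(n,nm,len(P),np.round(c,1),round(rr,1),'mean',P.mean(0).round(4),'ztop',np.percentile(P[:,2],[50,95]).round(4))
    circ('jar',.584,-.24,.117,.13)
    circ('jarside',.584,-.24,.03,.117)
    circ('red',.552,-.121,.087,.1); circ('amber',.598,-.346,.088,.11); circ('brown',.36,-.185,.115,.13)
    # shaker
    m=(x>.39)&(x<.72)&(y>.1)&(y<.4)
    for a,b in [(.066,.074),(.086,.094),(.06,.1),(.264,.28),(.308,.335)]:
        mm=m&(z>a)&(z<b)
        k,l,st,c=cv2.connectedComponentsWithStats(mm.astype(np.uint8),connectivity=8)
        i=1+np.argmax(st[1:,4]);P=W[l==i]
        if a>.2: P=W[mm]
        print(n,a,len(P),P[:,2].mean().round(4),[np.round(v,1) for v in cv2.minAreaRect(P[:,:2].astype(np.float32)*1000)])
E
```

```text
[[-0.     0.325 -0.946]
 [ 0.001 -0.946 -0.325]
 [-1.    -0.001  0.   ]]
top jar 195 [ 586.9 -238.8] 30.5 mean [ 0.587  -0.2385  0.1233] ztop [0.1232 0.1288]
top jarside 58 [ 587.3 -239. ] 30.1 mean [ 0.5757 -0.2236  0.079 ] ztop [0.0787 0.1162]
top red 176 [ 554.9 -123.7] 29.7 mean [ 0.5546 -0.1246  0.0935] ztop [0.0936 0.0985]
top amber 122 [ 605.2 -356.6] 24.8 mean [ 0.604  -0.3557  0.0938] ztop [0.0935 0.1005]
top brown 190 [ 357.7 -187.8] 29.7 mean [ 0.3574 -0.1874  0.1211] ztop [0.1209 0.1263]
top 0.066 1140 0.0702 [array([551.3, 257.2]), array([199.3, 268.6]), np.float64(82.4)]
top 0.086 777 0.0903 [array([559.4, 256.7]), array([150.6, 159.2]), np.float64(82.4)]
top 0.06 2930 0.0783 [array([551.5, 258. ]), array([201. , 269.6]), np.float64(82.3)]
top 0.264 315 0.2725 [array([582.8, 253. ]), array([ 55. , 107.7]), np.float64(83.2)]
top 0.308 154 0.3247 [array([550.8, 257.9]), array([98. , 17.8]), np.float64(6.2)]
scene jar 166 [ 589.7 -241.5] 33.6 mean [ 0.5924 -0.2426  0.1219] ztop [0.1218 0.126 ]
scene jarside 367 [ 594.4 -243. ] 30.8 mean [ 0.6105 -0.2443  0.0743] ztop [0.0741 0.113 ]
scene red 148 [ 558.  -125.8] 32.2 mean [ 0.5596 -0.1279  0.0923] ztop [0.0925 0.0957]
scene amber 121 [ 607.2 -359.3] 26.3 mean [ 0.6092 -0.3598  0.0924] ztop [0.0923 0.0957]
scene brown 110 [ 357.7 -189.1] 34.2 mean [ 0.3614 -0.1918  0.1193] ztop [0.1193 0.1222]
scene 0.066 947 0.0698 [array([553.5, 253.8]), array([199.5, 273.9]), np.float64(82.0)]
scene 0.086 537 0.09 [array([560.9, 254. ]), array([150.7, 165.5]), np.float64(82.3)]
scene 0.06 1833 0.0766 [array([554.2, 253.9]), array([199.4, 276.2]), np.float64(82.3)]
scene 0.264 222 0.2715 [array([585.1, 248.6]), array([ 54.1, 110. ]), np.float64(84.3)]
scene 0.308 113 0.3207 [array([555.9, 254. ]), array([100.6,  17.9]), np.float64(6.4)]
```

View pics/z1.png

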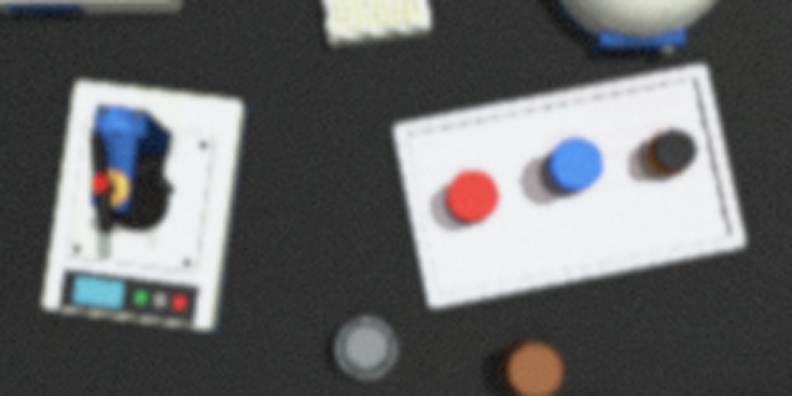

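View pics/z2.png

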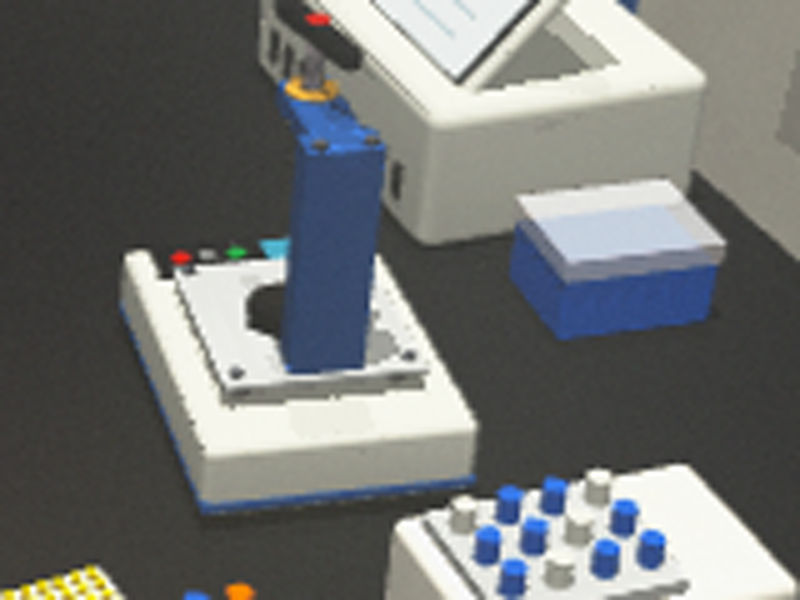

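```bash
cat >> h.py <<'E'
from scipy.spatial.transform import Rotation as Ro
def tgt(gp,head,tilt,back=0,yflip=1):
    """grasp point gp(m), heading deg, tilt deg below horizontal -> TCP pos,R"""
    h,t=np.radians([head,tilt])
    x=np.array([np.cos(t)*np.cos(h),np.cos(t)*np.sin(h),-np.sin(t)])
    y=yflip*np.array([np.sin(h),-np.cos(h),0]); 
    R=np.stack([x,y,np.cross(x,y)],1)
    return np.array(gp)+x*(.019-back),R
def delta(p,R,s=None):
    s=s or readout.read_state()
    R0=Ro.from_quat(s['tcp_rot'][[1,2,3,0]]).as_matrix()
    d=np.r_[R0.T@(p-s['ee_pos'])*1000,Ro.from_matrix(R0.T@R).as_rotvec()]
    print('delta',np.round(d[:3],1).tolist(),np.round(d[3:],4).tolist(),'|t|',np.linalg.norm(d[:3]).round(1),'|r|deg',np.degrees(np.linalg.norm(d[3:])).round(1)); return d
def st():
    s=readout.read_state()
    R0=Ro.from_quat(s['tcp_rot'][[1,2,3,0]]).as_matrix()
    print('t',round(s['clock'],2),'p',s['ee_pos'].round(4),'q',np.round(s['q'],2),'F',np.round(s['wrist_force'],1),'M',np.round(s['torque'],2),'w',round(s['grip_width'],4)); 
    print('x',R0[:,0].round(3),'y',R0[:,1].round(3)); return s,R0
E
python3 - <<'E'
from h import *
st()
delta(*tgt((.44,-.28,.30),12,35))
delta(*tgt((.44,-.28,.30),12,90))
E
```

```text
t 0.1 p [ 0.2191 -0.6381  0.2307] q [ 1.09  0.43  0.07  1.61 -0.03  1.11 -0.07] F [0.8 0.2 0.5] M [ 0.02  0.01 -0.02] w 0.0854
x [-0.     0.001 -1.   ] y [ 0.325 -0.946 -0.001]
delta [-58.1, -265.1, -340.7] [0.1113, 0.9589, 0.0593] |t| 435.6 |r|deg 55.4
delta [-50.0, -267.0, -325.2] [0.1214, 0.0001, 0.0012] |t| 423.7 |r|deg 7.0
```

Call:
{"op": "drive_tool", "data": {"deltas": [[-60,0,0,0,0,0],[-100,-50,-60,0.1,0,0],[-90,-120,-150,0.1,0.2,0],[-80,-170,-220,0.1,0.4,0],[-70,-220,-280,0.11,0.6,0.03],[-60,-265,-340,0.11,0.8,0.05],[-58,-265,-340,0.11,0.96,0.06],[-58,-265,-340,0.11,0.96,0.06],[-58,-265,-340,0.11,0.96,0.06],[-58,-265,-340,0.11,0.96,0.06],[-58,-265,-340,0.11,0.96,0.06]]}}

```text
clock: 1.48
ee_pos: [0.4399, -0.317, 0.2699]
tcp_rot: [0.025, 0.939, 0.112, -0.323]
wrist_force: [0.8, -0.5, -0.9]
grip_width: 0.0854
```

```bash
python3 - <<'E'
from h import *
st()
delta(*tgt((.44,-.28,.30),12,35))
f=grab('wrist','w1.png'); grab('scene','s1.png')
E
```

```text
t 1.48 p [ 0.4399 -0.317   0.2699] q [ 1.97  0.3  -1.1   2.19 -1.01  0.68  0.35] F [ 0.8 -0.5 -0.9] M [-0.29  0.83 -0.02] w 0.0854
x [ 0.766  0.194 -0.613] y [ 0.227 -0.974 -0.025]
delta [7.8, -36.2, -29.2] [-0.0088, 0.0494, 0.0303] |t| 47.2 |r|deg 3.4
```

View pics/w1.png

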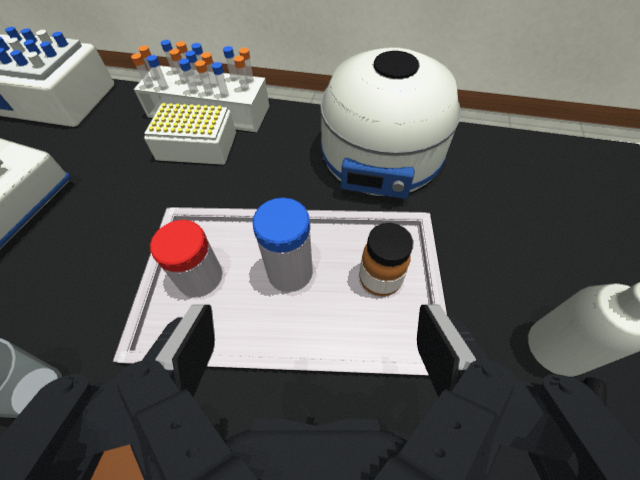

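View pics/s1.png

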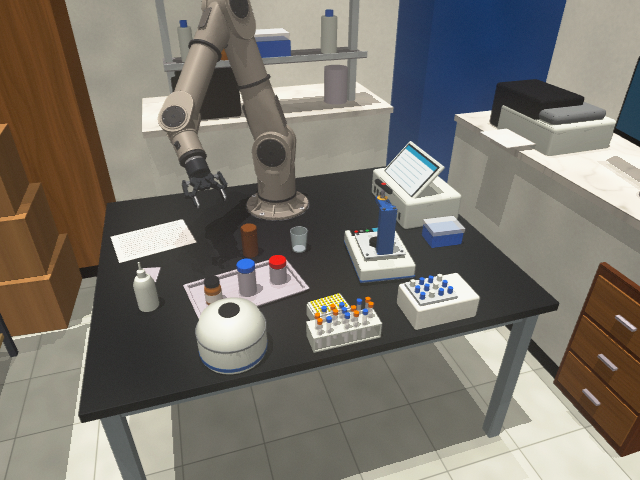

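The wrist view shows the blue lid at (281,225) centred between the fingers, but q5 and q3 are near their limits. I'll fit a simple kinematic model so I can choose a better configuration.

```bash
cat > fk.py <<'E'
import numpy as np, itertools
from scipy.spatial.transform import Rotation as Ro
from scipy.optimize import least_squares
import json
D=[([1.0904736,0.42675325,0.07387006,1.60659856,-0.03412168,1.11079115,-0.06711452],[0.2191,-0.6380,0.2306],[-0.11596143,-0.6973546,-0.11684931,0.69756415])]
def q2m(q): q=np.array(q);return Ro.from_quat(q[[1,2,3,0]]).as_matrix()
def z(a):return Ro.from_euler('z',a).as_matrix()
def yy(a):return Ro.from_euler('y',a).as_matrix()
def fk(q,sg,p):
    b,c,d1,L1,L2,L3,o1,o2,o3=p
    R=z(b+sg[0]*q[0])@yy(q[1]);P=np.array([0,0,d1])+R@[0,o1,L1]
    R=R@z(sg[1]*q[2])@yy(q[3]);P=P+R@[0,o2,L2]
    R=R@z(sg[2]*q[4])@yy(q[5]);P=P+R@[0,o3,0]
    R=R@z(sg[3]*q[6]);P=P+R@[0,0,L3]
    return P,R@z(c)@np.array([[0,0,-1],[0,1,0],[1,0,0]],float)
E
python3 - <<'E'
from fk import *
from h import *
s=readout.read_state()
D.append((s['q'].tolist(),s['ee_pos'].tolist(),s['tcp_rot'].tolist()))
json.dump(D,open('D.json','w'))
res=[]
for sg in itertools.product([1,-1],repeat=4):
  for b0 in np.arange(-3,3.2,1):
   for c0 in [0,1.57,3.14,-1.57]:
    def fo(p):
        r=[]
        for q,P,Q in D:
            a,R=fk(q,sg,np.r_[p,.3,.4,.4,.2,0,0,0]); r+=list((R-q2m(Q)).ravel())
        return r
    o=least_squares(fo,[b0,c0]);res.append((o.cost,sg,o.x))
res.sort(key=lambda t:t[0])
for r in res[:3]:print(r)
seen=set()
for c,sg,x in res[:60]:
    if sg in seen or c>.01: continue
    seen.add(sg)
    def fo(p):
        r=[]
        for q,P,Q in D:
            a,R=fk(q,sg,p); r+=list((R-q2m(Q)).ravel())+list((a-P)*3)
        return np.r_[r,p[6:]*.01,(p[2:6]-[.33,.45,.45,.25])*.003]
    o=least_squares(fo,np.r_[x,.33,.45,.45,.25,0,0,0]);print(sg,o.cost,o.x.round(4))
    for q,P,Q in D: print((fk(q,sg,o.x)[0]-P).round(4))
E
```

```text
(np.float64(1.5889894113316104e-16), (-1, -1, -1, -1), array([3.32059875e-09, 1.57079632e+00]))
(np.float64(1.5889894332322716e-16), (-1, -1, -1, -1), array([3.32079000e-09, 1.57079632e+00]))
(np.float64(1.5889894364650482e-16), (-1, -1, -1, -1), array([3.32079415e-09, 1.57079632e+00]))
(-1, -1, -1, -1) 2.059609675801727e-07 [-0.      1.5708  0.2881  0.5484  0.4961  0.337  -0.0301 -0.0362  0.0022]
[0. 0. 0.]
[ 0.  0. -0.]
```

```bash
cat >> fk.py <<'E'
LO=np.array([-2.85,-.5,-1.23,.21,-1.02,.16,-2.73]);HI=np.array([2.85,2.14,1.37,2.46,4.16,2.05,2.73])
SG=(-1,-1,-1,-1);PP=np.array([0,1.5708,0.2881,0.5484,0.4961,0.337,-0.0301,-0.0362,0.0022])
def ik(P,R,n=25,seed=0,q0=None):
    rng=np.random.default_rng(seed);best=[]
    M=(LO+HI)/2
    for k in range(n):
        a=rng.uniform(LO,HI) if q0 is None else np.clip(q0+rng.normal(0,.2,7),LO+.01,HI-.01)
        ref=a if q0 is None else q0
        def fo(q):
            p,r=fk(q,SG,PP);return np.r_[(p-P)*5,(r-R).ravel()*2,(q-ref)*1e-3*0,((q-M)/(HI-LO))**3*.02]
        o=least_squares(fo,a,bounds=(LO,HI),max_nfev=80)
        p,r=fk(o.x,SG,PP)
        if np.linalg.norm(p-P)<2e-3 and np.abs(r-R).max()<.01:
            m=np.min(np.minimum(o.x-LO,HI-o.x));best.append((m,o.x))
    best.sort(key=lambda t:-t[0]);return best
E
cat > ks.py <<'E'
from fk import *
from h import tgt
for nm,gp in [('jar',(.588,-.24,.068)),('pre',(.48,-.22,.2)),('seat',(.552,.256,.155))]:
  for tilt in (30,40):
    for head in (-35,-20,-5,10,25,40):
      for yf in (1,-1):
        b=ik(*tgt(gp,head,tilt,0,yf),n=8)
        if b: print(nm,tilt,head,yf,round(b[0][0],2),b[0][1].round(2))
E
time timeout 500 python3 ks.py
```

```text
jar 30 -35 1 0.06 [ 0.38  0.67 -0.37  2.4   2.48  1.09  1.85]
jar 30 -35 -1 0.08 [ 0.82  0.84 -0.87  2.38  2.46  1.27 -0.93]
jar 30 -20 1 0.03 [ 0.45  0.66 -0.25  2.43  2.95  1.    1.75]
jar 30 -20 -1 0.06 [ 0.98  0.82 -0.84  2.4   2.81  1.04 -0.89]
jar 30 -5 1 0.06 [ 0.57  0.66 -0.17  2.4   3.45  0.92  1.65]
jar 30 -5 -1 0.1 [ 1.18  0.84 -0.85  2.36  3.18  0.75 -0.88]
jar 30 10 1 0.11 [-0.2   1.12  0.98  2.35  3.89  1.62  0.92]
jar 30 10 -1 0.2 [ 1.44  0.97 -1.02  2.26  3.48  0.38 -0.79]
jar 30 25 1 0.06 [-0.13  1.22  1.07  2.22  4.1   1.83  0.98]
jar 30 40 1 0.28 [ 1.45  1.01 -0.95  1.97 -0.68  0.46  0.58]
jar 30 40 -1 0.16 [ 1.38  0.96 -0.85  1.97 -0.86  0.51 -2.41]
jar 40 -35 1 0.1 [ 0.22  0.55 -0.15  2.36  2.43  0.72  1.86]
jar 40 -35 -1 0.13 [ 0.78  0.68 -0.8   2.33  2.27  0.94 -0.88]
jar 40 -20 1 0.09 [ 0.47  0.55 -0.27  2.37  2.87  0.67  1.83]
jar 40 -20 -1 0.12 [ 0.97  0.7  -0.84  2.34  2.58  0.75 -0.79]
jar 40 -5 1 0.13 [ 0.74  0.58 -0.4   2.33  3.33  0.56  1.78]
jar 40 -5 -1 0.15 [ 1.05  0.67 -0.75  2.31  3.05  0.51 -0.95]
jar 40 10 1 0.21 [ 0.92  0.62 -0.45  2.25  3.95  0
[... 1773 characters left out ...]
-0.8   2.03  1.37  1.39 -0.94]
seat 40 -20 1 0.28 [-0.55  0.45 -0.47  2.18  1.46  1.03  2.26]
seat 40 -20 -1 0.29 [-0.3   0.52 -0.77  2.17  1.52  1.18 -0.87]
seat 40 -5 1 0.17 [-0.4   0.4  -0.56  2.29  1.72  0.89  2.28]
seat 40 -5 -1 0.18 [-0.24  0.45 -0.75  2.28  1.74  0.97 -0.83]
seat 40 10 1 0.08 [-0.48  0.32 -0.33  2.38  2.1   0.63  2.16]
seat 40 10 -1 0.08 [-0.38  0.34 -0.45  2.38  2.08  0.66 -0.94]
seat 40 25 1 0.05 [-0.2   0.32 -0.46  2.41  2.6   0.5   2.03]
seat 40 25 -1 0.07 [-0.02  0.36 -0.66  2.39  2.51  0.53 -0.97]
seat 40 40 1 0.08 [-0.01  0.34 -0.49  2.38  3.32  0.39  1.67]
seat 40 40 -1 0.09 [ 0.14  0.37 -0.66  2.37  3.19  0.37 -1.31]
real	0m58.598s
user	0m58.948s
sys	0m0.123s
```

```bash
cat > ks2.py <<'E'
from fk import *
from h import tgt
for nm,gp in [('jar',(.588,-.24,.080)),('jarup',(.588,-.24,.20)),('seat',(.552,.256,.167)),('pre',(.47,.21,.2))]:
  for tilt in (25,32):
    for head in ((-40,-25,-10,5,20,30,40,50,60,75,90) if nm[0]=='j' else (-80,-60,-40,-25,-10,20,35,50,65,80)):
        b=ik(*tgt(gp,head,tilt,-.003,1),n=14)
        out=[]
        for m,q in b:
            if all(abs(q[4]-o[1][4])>.8 for o in out): out.append((m,q))
        for m,q in out: print(nm,tilt,head,round(m,2),q.round(2))
E
time timeout 570 python3 ks2.py
```

```text
jar 25 -40 0.07 [ 0.27  0.71 -0.33  2.39  2.38  1.22  1.79]
jar 25 -25 0.02 [ 0.52  0.72 -0.41  2.44  2.8   1.18  1.85]
jar 25 -10 0.05 [ 0.87  0.75 -0.55  2.41  3.23  1.01  1.97]
jar 25 5 0.14 [ 1.11  0.79 -0.64  2.32  3.7   0.76  1.9 ]
jar 25 20 0.18 [-0.12  1.2   1.02  2.27  3.98  1.85  0.98]
jar 25 30 0.05 [ 1.6   1.16 -1.13  2.07 -0.75  0.21  0.65]
jar 25 30 0.0 [-0.04  1.19  1.    2.17  4.16  1.89  1.07]
jar 25 40 0.25 [ 1.47  1.05 -0.96  1.96 -0.77  0.5   0.69]
jar 25 50 0.35 [ 1.38  1.02 -0.86  1.85 -0.67  0.72  0.65]
jar 25 60 0.41 [ 1.27  1.02 -0.76  1.74 -0.61  0.93  0.65]
jar 25 75 0.46 [ 1.2   1.08 -0.77  1.56 -0.4   1.17  0.59]
jar 25 90 0.59 [ 1.03  1.09 -0.64  1.4  -0.38  1.43  0.68]
jar 32 -40 0.09 [ 0.29  0.62 -0.32  2.37  2.32  1.01  1.87]
jar 32 -25 0.05 [ 0.5   0.62 -0.37  2.41  2.75  0.94  1.86]
jar 32 -10 0.07 [ 0.74  0.63 -0.43  2.39  3.2   0.82  1.86]
jar 32 5 0.15 [ 1.04  0.69 -0.6   2.31  3.66  0.61  1.81]
jar 32 20 0.03 [-0.11  1.03  0.96  2.26  4.13  1.58  1.  ]
jar 32 30 0.05 [ 1.53  1.03 -1.08  2.07 -0.67  0.21  0.47]
jar 32 30 0.0 [-0.15  1.27  1.16  2
[... 2924 characters left out ...]
]
pre 25 -80 0.48 [-1.35  0.73  0.54  1.84  0.5   1.45  2.25]
pre 25 -60 0.46 [-0.86  0.58 -0.26  2.    0.97  1.58  1.99]
pre 25 -40 0.28 [-0.42  0.62 -0.87  2.18  1.33  1.72  1.95]
pre 25 -25 0.13 [-0.38  0.55 -0.9   2.33  1.5   1.58  1.99]
pre 25 80 0.0 [ 0.98  0.75 -1.16  2.26 -1.02  0.52  0.75]
pre 32 -80 0.46 [-0.87  0.6  -0.09  1.83  0.68  1.59  2.03]
pre 32 -60 0.46 [-0.76  0.52 -0.34  2.    0.94  1.51  2.04]
pre 32 -40 0.29 [-0.36  0.55 -0.88  2.17  1.27  1.58  2.03]
pre 32 -25 0.14 [-0.4   0.42 -0.82  2.32  1.41  1.37  2.1 ]
pre 32 -10 0.01 [-0.26  0.35 -0.9   2.45  1.64  1.2   2.14]
pre 32 80 0.0 [ 0.89  0.59 -1.08  2.25 -1.02  0.55  0.67]
real	2m43.962s
user	2m40.773s
sys	0m0.215s
```

```bash
cat > sim.py <<'E'
from fk import *
from h import tgt
def step(q,P,R):
    M=(LO+HI)/2
    def fo(x):
        p,r=fk(x,SG,PP);return np.r_[(p-P)*5,(r-R).ravel()*2,(x-q)*.01,((x-M)/(HI-LO))**3*.02]
    o=least_squares(fo,np.clip(q,LO+1e-3,HI-1e-3),bounds=(LO,HI));p,r=fk(o.x,SG,PP)
    return o.x,np.linalg.norm(p-P),np.abs(r-R).max()
def sim(q,wps,n=6):
    a=np.array(wps[0],float)
    for w in wps[1:]:
        w=np.array(w,float);wp=0;wr=0;mm=9
        for k in range(1,n+1):
            c=a+(w-a)*k/n; q,e,er=step(q,*tgt(c[:3],c[3],c[4],-.003)); wp=max(wp,e);wr=max(wr,er);mm=min(mm,np.min(np.minimum(q-LO,HI-q)))
        print(w,'err',round(wp*1000,1),round(wr,3),'mar',round(mm,2),q.round(2)); a=w
    return q
if __name__=='__main__':
    q=np.array([1.97,.3,-1.1,2.19,-1.01,.68,.35])
    sim(q,[(.423,-.32,.29,14,38),(.50,-.34,.28,50,30),(.588,-.24,.2,50,30),(.588,-.24,.08,50,30),(.588,-.24,.25,50,30),(.53,-.14,.33,45,75),(.50,0,.34,0,75),(.46,.13,.33,-45,75),(.45,.27,.26,-45,35),(.45,.27,.18,-45,30),(.552,.256,.17,-45,30)])
    print()
    sim(q,[(.423,-.32,.29,14,38),(.50,-.34,.28,50,30),(.588,-.24,.2,50,30),(.588,-.24,.08,50,30),(.588,-.24,.25,50,30),(.70,-.1,.3,30,30),(.73,0,.32,0,30),(.70,.1,.40,-30,30),(.55,.16,.42,-45,30),(.45,.27,.3,-45,30),(.45,.27,.18,-45,30),(.552,.256,.17,-45,30)])
E
python3 sim.py
```

```text
[ 0.5  -0.34  0.28 50.   30.  ] err 0.0 0.0 mar 0.1 [ 1.59  0.68 -0.91  1.75 -0.59  1.11  0.4 ]
[ 0.588 -0.24   0.2   50.    30.   ] err 0.0 0.0 mar 0.31 [ 1.4   0.78 -0.92  1.85 -0.65  0.81  0.43]
[ 0.588 -0.24   0.08  50.    30.   ] err 0.0 0.0 mar 0.32 [ 1.36  0.98 -0.87  1.86 -0.59  0.68  0.55]
[ 0.588 -0.24   0.25  50.    30.   ] err 0.0 0.0 mar 0.28 [ 1.42  0.71 -0.95  1.83 -0.66  0.87  0.37]
[ 0.53 -0.14  0.33 45.   75.  ] err 0.0 0.0 mar 0.31 [ 0.97  0.17 -0.77  1.85 -0.12  1.03 -0.52]
[ 0.5   0.    0.34  0.   75.  ] err 0.0 0.0 mar 0.36 [ 0.77 -0.05 -0.87  2.   -0.01  0.91 -1.66]
[  0.46   0.13   0.33 -45.    75.  ] err 38.3 0.034 mar 0.0 [ 0.87 -0.18 -1.23  2.01  0.06  1.05 -2.73]
[  0.45   0.27   0.26 -45.    35.  ] err 183.4 0.241 mar 0.0 [ 0.82 -0.5  -1.23  2.14  0.17  0.77 -2.73]
[  0.45   0.27   0.18 -45.    30.  ] err 225.7 0.299 mar 0.0 [ 0.84 -0.5  -1.23  2.26  0.19  0.61 -2.73]
[  0.552   0.256   0.17  -45.     30.   ] err 258.3 0.298 mar 0.0 [ 0.9  -0.5  -1.23  2.25  0.21  0.54 -2.73]

[ 0.5  -0.34  0.28 50.   30.  ] err 0.0 0.0 mar 0.1 [ 1.59  0.68 -0.91  1.75 -0
[... 334 characters left out ...]
 0.3 30.  30. ] err 0.0 0.0 mar 0.0 [ 1.27  0.59 -1.18  2.   -1.02  0.25  0.26]
[ 0.73  0.    0.32  0.   30.  ] err 59.2 0.111 mar 0.0 [-1.22  0.21  1.25  2.06 -1.02  0.16 -0.7 ]
[  0.7   0.1   0.4 -30.   30. ] err 52.5 0.102 mar 0.0 [-1.49  0.63  1.37  1.9   0.32  0.41 -2.73]
[  0.55   0.16   0.42 -45.    30.  ] err 120.0 0.192 mar 0.0 [-1.59  0.69  1.37  1.71  0.21  0.95 -2.73]
[  0.45   0.27   0.3  -45.    30.  ] err 177.0 0.22 mar 0.0 [-1.98  1.28  1.37  2.23 -0.47  0.5  -2.73]
[  0.45   0.27   0.18 -45.    30.  ] err 151.7 0.077 mar 0.0 [-2.04  1.42  1.37  2.22 -0.62  0.6  -2.73]
[  0.552   0.256   0.17  -45.     30.   ] err 67.9 0.047 mar 0.0 [-1.83  1.36  1.37  2.09 -0.53  0.56 -2.73]
```

```bash
cat > sim2.py <<'E'
from sim import *
def simf(q,wps,yf,n=8):
    a=np.array(wps[0],float)
    for w in wps[1:]:
        w=np.array(w,float);wp=0;wr=0;mm=9
        for k in range(1,n+1):
            c=a+(w-a)*k/n; q,e,er=step(q,*tgt(c[:3],c[3],c[4],-.003,yf)); wp=max(wp,e);wr=max(wr,er);mm=min(mm,np.min(np.minimum(q-LO,HI-q)))
        print(w,'err',round(wp*1000,1),round(wr,3),'mar',round(mm,2),q.round(2)); a=w
    return q
if __name__=='__main__':
  for rad in (.52,.58):
   for h in (-38,-30):
    print(rad,h)
    X,Y=rad*np.cos(-.38),rad*np.sin(-.38)
    q=np.array([1.97,.3,-1.1,2.19,-1.01,.68,.35])
    q=simf(q,[(.423,-.32,.29,14,38),(X,Y,.30,45,88),(X,Y,.30,180+h,88)],1)
    q=simf(q,[(X,Y,.30,h,92),(X,Y,.30,h,60),(X,Y,.28,h,32),(.588,-.24,.2,h,32),(.588,-.24,.08,h,32),(.588,-.24,.25,h,32),(.52,-.05,.3,h,32),(.49,.1,.3,-45,32),(.45,.23,.26,-45,32),(.45,.27,.18,-45,32),(.552,.256,.17,-45,32)],-1)
E
python3 sim2.py
```

```text
0.52 -38
[ 0.48290561 -0.19287864  0.3        45.         88.        ] err 0.0 0.0 mar 0.16 [ 1.05  0.22 -0.88  1.86  0.15  1.13 -0.66]
[  0.48290561  -0.19287864   0.3        142.          88.        ] err 0.0 0.0 mar 0.23 [ 1.12  0.28 -1.    1.83  0.23  1.2   0.95]
[  0.48290561  -0.19287864   0.3        -38.          60.        ] err 0.0 0.0 mar 0.25 [ 1.05 -0.08 -0.89  2.18  0.35  0.58  0.8 ]
[  0.48290561  -0.19287864   0.28       -38.          32.        ] err 9.4 0.007 mar 0.0 [ 1.18 -0.03 -1.23  2.46  1.82  0.59 -0.76]
[  0.588  -0.24    0.2   -38.     32.   ] err 4.0 0.003 mar 0.0 [ 0.83  0.44 -0.91  2.34  2.1   0.93 -0.82]
[  0.588  -0.24    0.08  -38.     32.   ] err 0.0 0.0 mar 0.1 [ 0.7   0.73 -0.76  2.36  2.34  1.17 -1.01]
[  0.588  -0.24    0.25  -38.     32.   ] err 0.0 0.0 mar 0.1 [ 0.75  0.27 -0.79  2.32  1.99  0.76 -0.77]
[  0.52  -0.05   0.3  -38.    32.  ] err 0.0 0.0 mar 0.08 [ 0.41  0.05 -0.95  2.37  1.44  0.96 -0.67]
[  0.49   0.1    0.3  -45.    32.  ] err 0.0 0.0 mar 0.1 [-0.07  0.25 -0.93  2.21  1.19  1.44 -0.84]
[  0.45   0.23   0.26 -45.    32.  ] err 0.0
[... 3673 characters left out ...]
.     32.   ] err 0.0 0.0 mar 0.07 [ 0.73  0.7  -0.69  2.39  2.54  1.05 -1.04]
[  0.588  -0.24    0.25  -30.     32.   ] err 0.0 0.0 mar 0.07 [ 0.77  0.23 -0.71  2.35  2.23  0.6  -0.87]
[  0.52  -0.05   0.3  -30.    32.  ] err 0.0 0.0 mar 0.03 [ 0.46 -0.03 -0.91  2.43  1.55  0.76 -0.66]
[  0.49   0.1    0.3  -45.    32.  ] err 0.0 0.0 mar 0.05 [-0.06  0.25 -0.94  2.21  1.19  1.44 -0.84]
[  0.45   0.23   0.26 -45.    32.  ] err 0.0 0.0 mar 0.26 [-0.44  0.45 -0.84  2.08  1.11  1.63 -1.03]
[  0.45   0.27   0.18 -45.    32.  ] err 0.0 0.0 mar 0.38 [-0.6   0.61 -0.72  2.05  1.15  1.61 -1.17]
[  0.552   0.256   0.17  -45.     32.   ] err 0.0 0.0 mar 0.42 [-0.53  0.65 -0.6   1.95  1.27  1.52 -1.04]
```

```bash
python3 - <<'E'
from h import *
d=delta(*tgt((.588,-.24,.30),45,88))
d=delta(*tgt((.588,-.24,.30),100,90))
d=delta(*tgt((.588,-.24,.30),149,90))
E
```

```text
delta [121.7, -39.7, -105.7] [-0.5197, -0.8616, -0.2378] |t| 166.0 |r|deg 59.2
delta [121.3, -39.3, -105.3] [-1.4094, -0.7461, -0.6684] |t| 165.4 |r|deg 99.1
delta [121.3, -39.3, -105.3] [-2.1762, -0.4615, -1.0543] |t| 165.4 |r|deg 141.1
```

Call:
{"op": "drive_tool", "data": {"deltas": [[122,-40,-106,-0.52,-0.862,-0.238],[122,-40,-106,-0.52,-0.862,-0.238],[122,-40,-106,-0.52,-0.862,-0.238],[122,-40,-106,-0.52,-0.862,-0.238],[122,-40,-106,-0.52,-0.862,-0.238],[122,-40,-106,-0.52,-0.862,-0.238],[121,-39,-105,-1.409,-0.746,-0.668],[121,-39,-105,-1.409,-0.746,-0.668],[121,-39,-105,-1.409,-0.746,-0.668],[121,-39,-105,-1.409,-0.746,-0.668],[121,-39,-105,-1.409,-0.746,-0.668],[121,-39,-105,-1.409,-0.746,-0.668],[121,-39,-105,-2.176,-0.4615,-1.054],[121,-39,-105,-2.176,-0.4615,-1.054],[121,-39,-105,-2.176,-0.4615,-1.054],[121,-39,-105,-2.176,-0.4615,-1.054],[121,-39,-105,-2.176,-0.4615,-1.054],[121,-39,-105,-2.176,-0.4615,-1.054]]}}

```text
clock: 3.82
ee_pos: [0.5867, -0.2439, 0.279]
tcp_rot: [0.68, 0.189, 0.682, -0.192]
wrist_force: [0.5, 0.4, -0.7]
grip_width: 0.0855
```

```bash
python3 - <<'E'
from h import *
from fk import *
s,R=st(); P,Rm=fk(s['q'],SG,PP);print('model err',(P-s['ee_pos']).round(4),np.abs(R-Rm).max())
D=json.load(open('D.json'));D.append((s['q'].tolist(),s['ee_pos'].tolist(),s['tcp_rot'].tolist()));json.dump(D,open('D.json','w'))
d=delta(*tgt((.588,-.24,.26),-31,60,-.003,-1))
d=delta(*tgt((.588,-.24,.25),-31,32,-.003,-1))
E
```

```text
t 3.83 p [ 0.5867 -0.2439  0.279 ] q [ 1.04  0.52 -1.07  1.59  0.47  1.31  0.93] F [ 0.5  0.4 -0.7] M [ 0.02  0.01 -0.03] w 0.0855
x [-0.004 -0.002 -1.   ] y [ 0.519  0.855 -0.004]
model err [-0.001   0.0041  0.0006] 3.1398733216780883e-06
delta [38.0, 4.2, 10.2] [-0.0034, -0.5262, 0.0052] |t| 39.6 |r|deg 30.2
delta [40.6, 4.2, 17.9] [-0.0021, -1.0149, 0.0061] |t| 44.6 |r|deg 58.2
```

Matches the plan. Tilting at height now.

Call:
{"op": "drive_tool", "data": {"deltas": [[10,1,2,0,-0.17,0],[20,2,5,0,-0.34,0],[38,4,10,0,-0.526,0.005],[39,4,13,0,-0.68,0.005],[40,4,15,0,-0.84,0.005],[40,4,18,-0.002,-1.015,0.006],[40,4,18,-0.002,-1.015,0.006],[40,4,18,-0.002,-1.015,0.006],[40,4,18,-0.002,-1.015,0.006]]}}

```text
clock: 4.95
ee_pos: [0.604, -0.2488, 0.2393]
tcp_rot: [0.927, 0.075, 0.264, -0.256]
wrist_force: [-0.1, -0.0, 0.4]
grip_width: 0.0855
```

```bash
python3 - <<'E'
from h import *
from fk import *
s,R=st(); P,Rm=fk(s['q'],SG,PP);print('model err',(P-s['ee_pos']).round(4),np.abs(R-Rm).max())
D=json.load(open('D.json'));D.append((s['q'].tolist(),s['ee_pos'].tolist(),s['tcp_rot'].tolist()));json.dump(D,open('D.json','w'))
d=delta(*tgt((.588,-.24,.25),-31,32,-.003,-1))
f=grab('wrist','w2.png');grab('scene','s2.png')
E
```

```text
t 4.95 p [ 0.604  -0.2488  0.2393] q [ 0.9   0.26 -0.87  2.35  2.2   0.65 -0.83] F [-0.1 -0.   0.4] M [ 0.42  0.76 -0.02] w 0.0855
x [ 0.73  -0.435 -0.527] y [0.514 0.858 0.004]
model err [-0.0045 -0.0001 -0.004 ] 3.15035026077215e-06
delta [0.8, -0.7, -0.6] [-0.0029, 0.0029, -0.0029] |t| 1.2 |r|deg 0.3
```

View pics/w2.png

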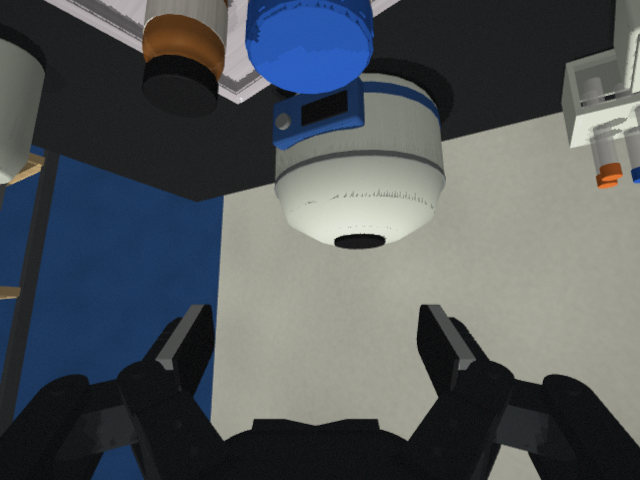

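View pics/s2.png

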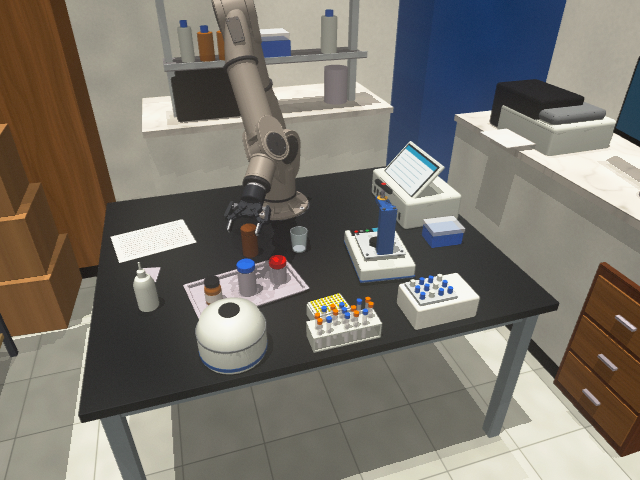

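```bash
python3 - <<'E'
from h import *
s,R=st()
f=np.load('pics/wrist_last.npz')
Rc=cv2.Rodrigues(f['rvec'])[0];C=-Rc.T@f['tvec'].ravel();print('cam in tool mm',(R.T@(C-s['ee_pos'])*1000).round(1),'cam axis in tool',(R.T@Rc[2]).round(3))
W=world(f);x,y,z=W[...,0],W[...,1],W[...,2]
hsv=cv2.cvtColor(f['img'],cv2.COLOR_RGB2HSV)
m=(hsv[...,0]>100)&(hsv[...,0]<125)&(hsv[...,1]>130)&(np.hypot(x-.59,y+.24)<.06)
P=W[m&(z>.118)];c,r=cv2.minEnclosingCircle(P[:,:2].astype(np.float32)*1000);print('lidtop',len(P),np.round(c,1),r,P.mean(0).round(4))
P=W[m&(z<.115)&(z>.1)]
def fo(p):return np.hypot(P[:,0]-p[0],P[:,1]-p[1])-.03
from scipy.optimize import least_squares
print(least_squares(fo,[.588,-.24],loss='soft_l1',f_scale=.002).x.round(4),len(P))
m=(np.hypot(x-.606,y+.358)<.045)&(z>.03)&(z<.1);P=W[m];print('amber',len(P),P[:,2].max());
E
```

```text
t 5.05 p [ 0.6038 -0.2491  0.2388] q [ 0.9   0.26 -0.87  2.35  2.19  0.65 -0.82] F [-0.  -0.   0.3] M [ 0.48  0.72 -0.03] w 0.0853
x [ 0.728 -0.435 -0.529] y [0.515 0.857 0.003]
cam in tool mm [-142.1    0.8  -80.9] cam axis in tool [0.948 0.001 0.319]
lidtop 9930 [ 579.9 -241.7] 50.936927795410156 [ 0.5818 -0.2376  0.1241]
[ 0.5876 -0.2408] 346
amber 8715 0.09480926518564137
```

```bash
python3 - <<'E'
from h import *
for z in (.2,.14,.083): delta(*tgt((.588,-.2405,z),-31,32,-.003,-1))
E
```

```text
delta [27.3, -0.9, -42.5] [-0.0022, 0.0006, -0.0019] |t| 50.5 |r|deg 0.2
delta [59.1, -1.1, -93.4] [-0.0022, 0.0006, -0.0019] |t| 110.5 |r|deg 0.2
delta [89.3, -1.3, -141.7] [-0.0022, 0.0006, -0.0019] |t| 167.5 |r|deg 0.2
```

Call:
{"op": "drive_tool", "data": {"deltas": [[14,-0.5,-21,0,0,0],[27,-1,-42,0,0,0],[38,-1,-60,0,0,0],[48,-1,-76,0,0,0],[59,-1,-93,0,0,0],[59,-1,-93,0,0,0]], "jaw": 76, "force": 70}}

```text
clock: 5.8
ee_pos: [0.6042, -0.2511, 0.1278]
tcp_rot: [0.926, 0.074, 0.266, -0.257]
wrist_force: [0.3, 0.3, 0.6]
grip_width: 0.0759
```

```bash
python3 - <<'E'
from h import *
st()
grab('scene','s3.png');f=grab('wrist','w3.png')
f=np.load('pics/scene_last.npz');cv2.imwrite('pics/s3z.png',cv2.resize(f['img'][170:350,150:390,::-1],None,fx=3.3,fy=3.3))
delta(*tgt((.588,-.2405,.083),-31,32,-.003,-1))
E
```

```text
t 5.8 p [ 0.6042 -0.2511  0.1278] q [ 0.84  0.58 -0.83  2.39  2.4   0.96 -0.94] F [0.3 0.3 0.6] M [ 0.47  0.74 -0.01] w 0.0759
x [ 0.726 -0.437 -0.532] y [0.516 0.857 0.001]
delta [30.0, 0.1, -50.2] [-0.0007, 0.0007, -0.0006] |t| 58.5 |r|deg 0.1
```

View pics/s3z.png

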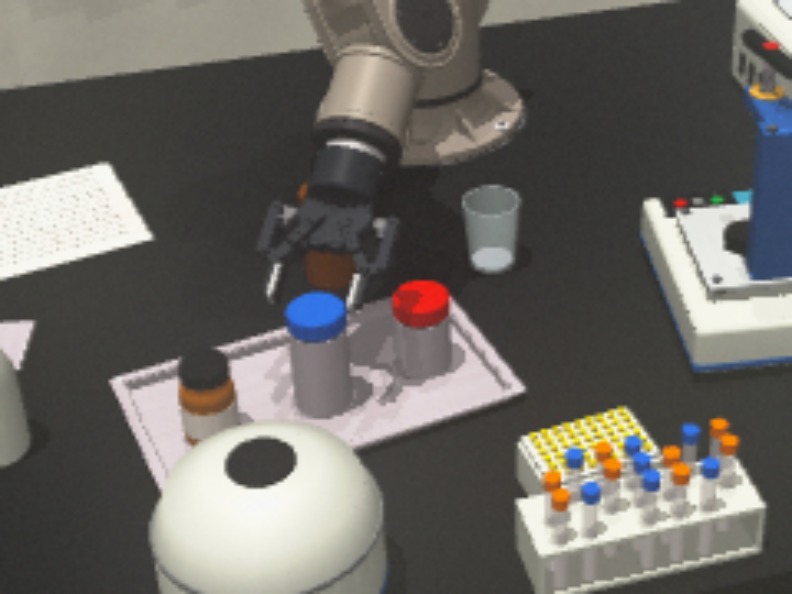

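View pics/w3.png

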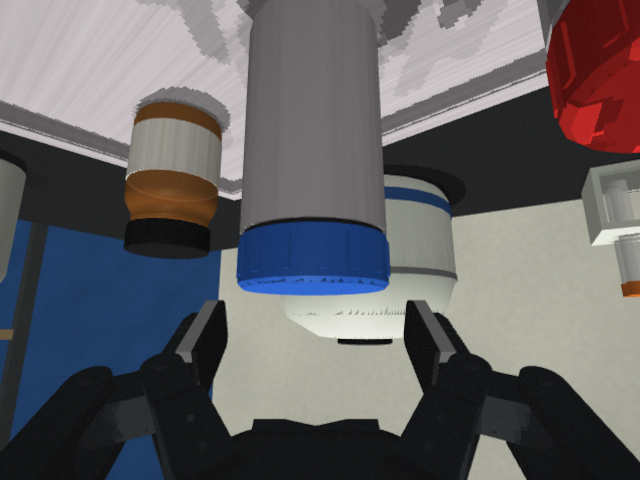

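The wrist view shows the jar centred between the pads: lid at x≈314, pads at 213 and 415. I'll continue down.

Call:
{"op": "drive_tool", "data": {"deltas": [[6,0,-10,0,0,0],[12,0,-20,0,0,0],[18,0,-30,0,0,0],[24,0,-40,0,0,0],[30,0,-50,0,0,0],[30,0,-50,0,0,0]]}}

```text
clock: 6.65
ee_pos: [0.6035, -0.2495, 0.0696]
tcp_rot: [0.926, 0.074, 0.266, -0.256]
wrist_force: [0.3, 0.8, 0.7]
grip_width: 0.0758
```

```bash
python3 - <<'E'
from h import *
st()
grab('scene');f=grab('wrist','w4.png')
f=np.load('pics/scene_last.npz');cv2.imwrite('pics/s4z.png',cv2.resize(f['img'][190:320,180:320,::-1],None,fx=4.5,fy=4.5))
delta(*tgt((.588,-.2405,.083),-31,32,-.003,-1))
E
```

```text
t 6.65 p [ 0.6035 -0.2495  0.0696] q [ 0.8   0.74 -0.79  2.4   2.51  1.11 -0.98] F [0.3 0.8 0.7] M [0.46 0.78 0.01] w 0.0758
x [ 0.728 -0.435 -0.531] y [0.514 0.858 0.002]
delta [0.0, -0.3, 0.5] [-0.0004, 0.0007, -0.002] |t| 0.6 |r|deg 0.1
```

View pics/s4z.png

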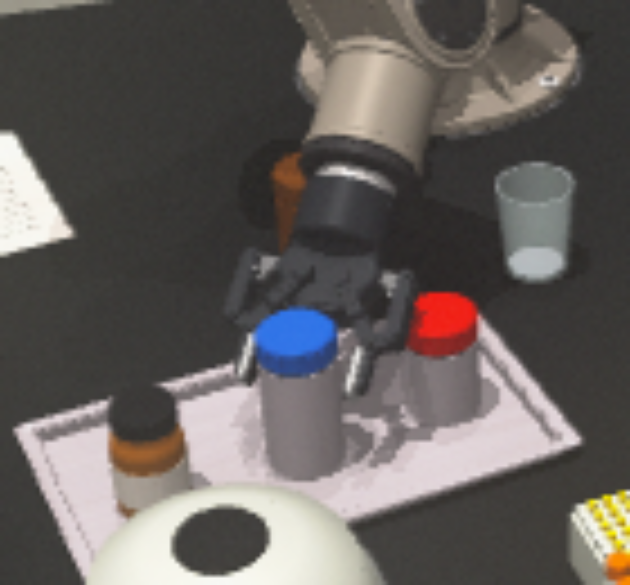

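View pics/w4.png

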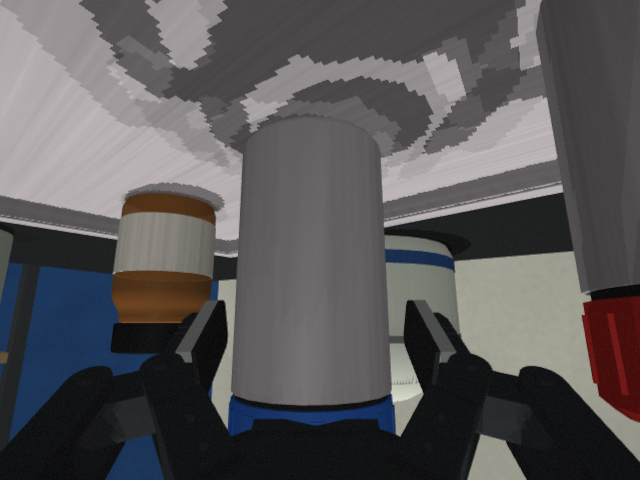

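The jar body sits between the pads, below the lid, and nothing is touching. I'll close.

Call:
{"op": "drive_tool", "data": {"deltas": [[0,0,0,0,0,0],[0,0,0,0,0,0],[0,0,0,0,0,0],[0,0,0,0,0,0],[0,0,0,0,0,0]], "jaw": 45, "force": 70}}

```text
clock: 7.38
ee_pos: [0.6039, -0.2501, 0.0718]
tcp_rot: [0.927, 0.074, 0.264, -0.256]
wrist_force: [-2.5, 0.2, 4.9]
grip_width: 0.0588
```

```bash
python3 - <<'E'
from h import *
st()
g=(.588,-.2405,.083)
for gp,h in [((.588,-.2405,.15),-31),((.588,-.2405,.26),-31),((.52,-.05,.30),-35),((.49,.10,.30),-45),((.45,.23,.26),-45)]: delta(*tgt(gp,h,32,-.003,-1))
from sim2 import *
s=readout.read_state()
simf(s['q'],[(.588,-.2405,.083,-31,32),(.588,-.2405,.26,-31,32),(.54,-.08,.3,-36,32),(.50,.1,.3,-45,32),(.45,.23,.26,-45,32)],-1)
E
```

```text
t 7.38 p [ 0.6039 -0.2501  0.0718] q [ 0.8   0.74 -0.79  2.4   2.51  1.11 -0.98] F [-2.5  0.2  4.9] M [ 0.2   0.5  -0.26] w 0.0588
x [ 0.729 -0.436 -0.528] y [0.514 0.858 0.001]
delta [-35.0, 0.1, 56.5] [-0.0003, 0.0023, -0.0015] |t| 66.5 |r|deg 0.2
delta [-93.1, 0.2, 149.9] [-0.0003, 0.0023, -0.0015] |t| 176.5 |r|deg 0.2
delta [-246.9, 127.4, 101.3] [0.0367, 0.0023, -0.0607] |t| 295.7 |r|deg 4.1
delta [-334.6, 237.4, 46.6] [0.129, 0.0022, -0.2089] |t| 412.9 |r|deg 14.1
delta [-399.3, 328.3, -40.8] [0.129, 0.0022, -0.2089] |t| 518.6 |r|deg 14.1
[  0.588   -0.2405   0.26   -31.      32.    ] err 0.0 0.0 mar 0.08 [ 0.85  0.22 -0.8   2.33  2.16  0.6  -0.81]
[  0.54  -0.08   0.3  -36.    32.  ] err 0.0 0.0 mar 0.08 [ 0.51  0.05 -0.93  2.37  1.54  0.86 -0.65]
[  0.5   0.1   0.3 -45.   32. ] err 0.0 0.0 mar 0.1 [-0.04  0.27 -0.95  2.19  1.21  1.44 -0.83]
[  0.45   0.23   0.26 -45.    32.  ] err 0.0 0.0 mar 0.28 [-0.43  0.45 -0.85  2.08  1.12  1.63 -1.03]
```

Call:
{"op": "drive_tool", "data": {"deltas": [[-8,0,13,0,0,0],[-20,0,32,0,0,0],[-35,0,56,0,0,0],[-55,0,88,0,0,0],[-75,0,120,0,0,0],[-93,0,150,0,0,0],[-93,0,150,0,0,0]]}}

```text
clock: 8.25
ee_pos: [0.6045, -0.2504, 0.2507]
tcp_rot: [0.927, 0.073, 0.263, -0.256]
wrist_force: [-1.2, 0.5, -5.9]
grip_width: 0.0589
```

```bash
python3 - <<'E'
from h import *
st()
f=grab('wrist','w5.png')
for gp,h in [((.56,-.16,.28),-33),((.54,-.08,.30),-36),((.52,.01,.30),-40),((.50,.10,.30),-45),((.475,.165,.28),-45),((.45,.23,.27),-45)]: delta(*tgt(gp,h,32,-.003,-1))
E
```

```text
t 8.25 p [ 0.6045 -0.2504  0.2507] q [ 0.92  0.24 -0.88  2.34  2.17  0.63 -0.8 ] F [-1.2  0.5 -5.9] M [0.89 1.52 0.02] w 0.0589
x [ 0.73  -0.437 -0.525] y [0.514 0.858 0.   ]
delta [-66.0, 54.4, -17.6] [0.0187, 0.003, -0.0306] |t| 87.4 |r|deg 2.1
delta [-126.1, 111.8, -31.4] [0.0463, 0.0029, -0.0751] |t| 171.4 |r|deg 5.1
delta [-180.1, 177.4, -65.0] [0.0832, 0.0029, -0.1343] |t| 261.1 |r|deg 9.1
delta [-234.3, 242.7, -98.7] [0.1294, 0.0029, -0.2084] |t| 351.5 |r|deg 14.1
delta [-270.4, 285.6, -144.6] [0.1294, 0.0029, -0.2084] |t| 419.0 |r|deg 14.1
delta [-311.7, 328.5, -182.0] [0.1294, 0.0029, -0.2084] |t| 488.0 |r|deg 14.1
```

View pics/w5.png

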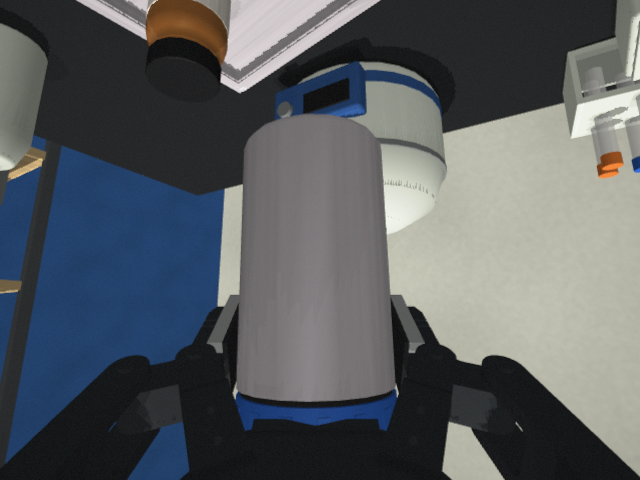

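The wrist view shows the jar held on both sides, still square in the gripper, bottom edge at about (315,120). Carrying on.

Call:
{"op": "drive_tool", "data": {"deltas": [[-33,27,-9,0.009,0.003,-0.015],[-66,54,-18,0.019,0.003,-0.031],[-96,83,-25,0.032,0.003,-0.053],[-126,112,-31,0.046,0.003,-0.075],[-153,145,-48,0.065,0.003,-0.105],[-180,177,-65,0.083,0.003,-0.134],[-207,210,-82,0.106,0.003,-0.17],[-234,243,-99,0.129,0.003,-0.208],[-252,264,-122,0.129,0.003,-0.208],[-270,286,-145,0.129,0.003,-0.208],[-291,307,-163,0.129,0.003,-0.208],[-312,322,-184,0.129,0.003,-0.208],[-312,322,-184,0.129,0.003,-0.208],[-312,322,-184,0.129,0.003,-0.208]]}}

```text
clock: 10.05
ee_pos: [0.4589, 0.2116, 0.2557]
tcp_rot: [0.888, 0.105, 0.256, -0.367]
wrist_force: [0.8, -0.1, -5.1]
grip_width: 0.059
```

```bash
python3 - <<'E'
from h import *
s,R=st()
print('grasp pt',(s['ee_pos']-.016*R[:,0]).round(4))
grab('scene','s6.png');f=grab('wrist','w6.png');grab('top','t6.png')
f=np.load('pics/scene_last.npz');cv2.imwrite('pics/s6z.png',cv2.resize(f['img'][130:310,280:480,::-1],None,fx=3.3,fy=3.3))
E
```

```text
t 10.05 p [0.4589 0.2116 0.2557] q [-0.23  0.55 -1.14  2.09  1.18  1.79 -1.08] F [ 0.8 -0.1 -5.1] M [1.23 1.27 0.02] w 0.059
x [ 0.599 -0.599 -0.532] y [ 0.706  0.708 -0.002]
grasp pt [0.4493 0.2211 0.2642]
```

View pics/s6z.png

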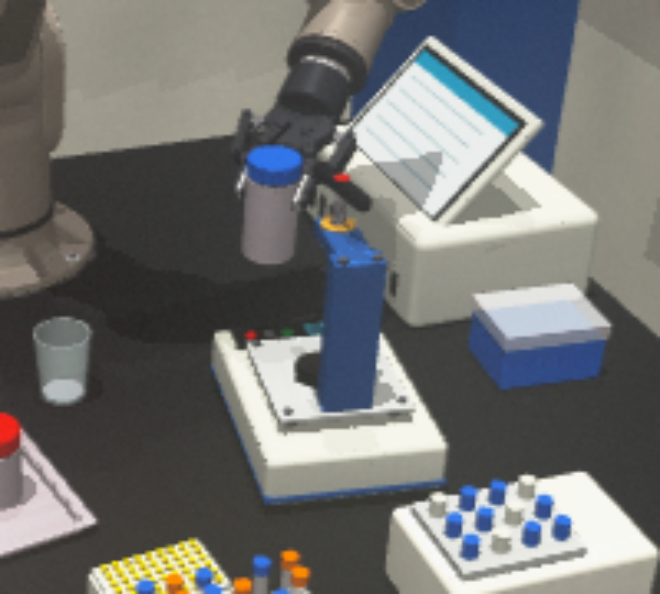

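View pics/w6.png

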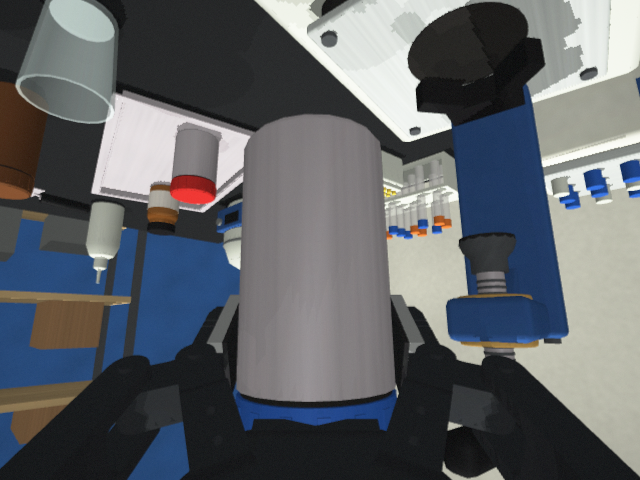

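View pics/t6.png

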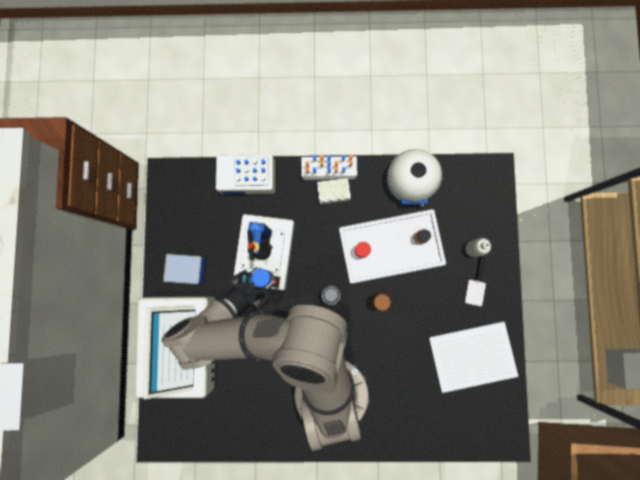

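The wrist view shows the held jar (bottom at y≈120), the foot at (487,248), the arm at (500,318) and the V rest at (480,85). I'll measure the foot axis and the jar with the same camera.

```bash
python3 - <<'E'
from h import *
from scipy.optimize import least_squares
s,R=st()
f=np.load('pics/wrist_last.npz');W=world(f);x,y,z=W[...,0],W[...,1],W[...,2]
# foot
v,u=np.mgrid[:480,:640]
m=(u>455)&(u<520)&(v>230)&(v<270)&(f['depth']>0);P=W[m]
m2=m&(np.hypot(x-.552,y-.256)<.03);P=W[m2];print('foot',len(P),P.min(0).round(4),P.max(0).round(4))
for zl,zh,r in [(.211,.223,.015),(.226,.234,.0095)]:
    Q=P[(P[:,2]>zl)&(P[:,2]<zh)]
    if len(Q)>20:
        o=least_squares(lambda p:np.hypot(Q[:,0]-p[0],Q[:,1]-p[1])-r,[.552,.256],loss='soft_l1',f_scale=.001);print(zl,len(Q),o.x.round(4),np.sqrt(2*o.cost/len(Q)).round(4))
h,e=np.histogram(P[:,2],bins=np.arange(.205,.26,.003));print(list(zip(e.round(3),h)))
# jar
m=(u>250)&(u<385)&(v>140)&(v<380);Q=W[m][::7];Q=Q[np.hypot(Q[:,0]-.449,Q[:,1]-.221)<.06]
def fo(p):
    d=np.array([p[2],p[3],1]);d/=np.linalg.norm(d);w=Q-[p[0],p[1],.24];return np.linalg.norm(np.cross(w,d),axis=1)-.03
o=least_squares(fo,[.449,.221,0,0],loss='soft_l1',f_scale=.001);print('jar axis at z=.24',o.x.round(4),len(Q),np.sqrt(2*o.cost/len(Q)).round(4))
# bottom of jar: lowest points on jar region
m=(u>260)&(u<375)&(v>110)&(v<135)&(np.hypot(x-.449,y-.221)<.035);print('bottom z',np.percentile(W[m][:,2],[1,5,20]).round(4),m.sum())
ax=np.array([np.cos(np.radians(-7.7)),np.sin(np.radians(-7.7))])
# platform level and column sides
m=(abs(z-.09)<.006)&(np.hypot(x-.55,y-.25)<.1);print('platform z',np.median(z[m]).round(4),m.sum())
m=(z>.13)&(z<.2)&(u>440)&(v<300)&(np.hypot(x-.62,y-.245)<.05);Q=W[m];print('column',len(Q),Q.mean(0).round(4))
loc=(Q[:,:2]-[.552,.256])@np.stack([ax,[-ax[1],ax[0]]],1);print(np.percentile(loc,[1,50,99],axis=0).round(4))
print(cv2.fitLine(Q[::5,:2].astype(np.float32),cv2.DIST_L1,0,.01,.01).ravel())
m=(z>.252)&(z<.27)&(u>440)&(np.hypot(x-.56,y-.255)<.06);Q=W[m];loc=(Q[:,:2]-[.552,.256])@np.stack([ax,[-ax[1],ax[0]]],1);print('arm',len(Q),np.percentile(loc,[1,5,50,95,99],axis=0).round(4))
E
```

```text
t 10.2 p [0.4592 0.211  0.2567] q [-0.23  0.55 -1.14  2.09  1.17  1.79 -1.08] F [ 0.8  0.5 -4.9] M [ 1.27  1.33 -0.01] w 0.0583
x [ 0.599 -0.599 -0.531] y [ 0.707  0.707 -0.   ]
foot 1725 [0.5354 0.2431 0.2161] [0.5566 0.2717 0.2356]
0.211 699 [0.5523 0.2565] 0.0007
0.226 607 [0.5512 0.2569] 0.0007
[(np.float64(0.205), np.int64(0)), (np.float64(0.208), np.int64(0)), (np.float64(0.211), np.int64(0)), (np.float64(0.214), np.int64(44)), (np.float64(0.217), np.int64(312)), (np.float64(0.22), np.int64(343)), (np.float64(0.223), np.int64(328)), (np.float64(0.226), np.int64(261)), (np.float64(0.229), np.int64(208)), (np.float64(0.232), np.int64(204)), (np.float64(0.235), np.int64(25)), (np.float64(0.238), np.int64(0)), (np.float64(0.241), np.int64(0)), (np.float64(0.244), np.int64(0)), (np.float64(0.247), np.int64(0)), (np.float64(0.25), np.int64(0)), (np.float64(0.253), np.int64(0)), (np.float64(0.256), np.int64(0))]
jar axis at z=.24 [0.4466 0.2241 0.0173 0.0059] 4529 0.0005
bottom z [0.1881 0.1887 0.1906] 1682
platform z 0.0906 24641
column 8020 [0.6079 0.2522 0.1661]
[[ 0.0537 -0.0258]
 [ 0.0555  0.0047]
 [ 0.0709  0.0289]]
[0.1532292  0.98819065 0.60815537 0.25611907]
arm 4243 [[-0.0241 -0.0177]
 [-0.0236 -0.0149]
 [-0.0222  0.0091]
 [ 0.0559  0.0253]
 [ 0.0582  0.0281]]
```

```bash
python3 - <<'E'
from h import *
f=grab('top');W=world(f);x,y,z=W[...,0],W[...,1],W[...,2]
m=(z>.03)&(x>.0)&(x<.45)&(y>.36)&(y<.75)&(z<.45)
for a in np.arange(.36,.72,.03):
    r=[]
    for b in np.arange(.1,.46,.05):
        k=m&(abs(y-a-.015)<.015)&(abs(x-b)<.025); r.append(round(float(np.percentile(z[k],90)),3) if k.sum()>2 else 0)
    print(round(a,2),r)
from sim2 import *
s=readout.read_state()
for h in (-45,-35,-28):
    u=np.array([np.cos(np.radians(h)),np.sin(np.radians(h))])
    print(h);q=simf(s['q'],[(.449,.221,.264,-45,32),(.446,.255,.22,h,32),(.446,.271,.17,h,32),(.5,.264,.17,h,32),(.552,.2565,.17,h,32)],-1)
E
```

```text
0.36 [0, 0, 0, 0, 0, 0.432, 0, 0]
0.39 [0, 0, 0, 0, 0, 0.447, 0, 0]
0.42 [0.093, 0.084, 0.449, 0, 0.446, 0.429, 0, 0]
0.45 [0.132, 0.131, 0, 0, 0.449, 0.134, 0.127, 0]
0.48 [0.146, 0.144, 0, 0, 0.181, 0.144, 0.13, 0.079]
0.51 [0.179, 0.184, 0, 0, 0.179, 0.172, 0.13, 0.082]
0.54 [0.212, 0.211, 0.215, 0.215, 0.212, 0.206, 0.127, 0.081]
0.57 [0.244, 0.243, 0.244, 0.245, 0.244, 0.239, 0.129, 0.081]
0.6 [0.259, 0.258, 0.259, 0.259, 0.258, 0.257, 0.128, 0.082]
0.63 [0, 0, 0, 0, 0, 0.135, 0.132, 0]
0.66 [0.137, 0.135, 0.136, 0.136, 0.137, 0.135, 0.128, 0]
0.69 [0.135, 0.135, 0.135, 0.135, 0.135, 0.134, 0.126, 0]
-45
[  0.446   0.255   0.22  -45.     32.   ] err 0.0 0.0 mar 0.15 [-0.46  0.57 -0.87  2.06  1.15  1.68 -1.12]
[  0.446   0.271   0.17  -45.     32.   ] err 0.0 0.0 mar 0.38 [-0.58  0.64 -0.74  2.05  1.16  1.63 -1.2 ]
[  0.5     0.264   0.17  -45.     32.   ] err 0.0 0.0 mar 0.42 [-0.57  0.63 -0.65  2.    1.22  1.56 -1.11]
[  0.552    0.2565   0.17   -45.      32.    ] err 0.0 0.0 mar 0.46 [-0.54  0.64 -0.59  1.95  1.27  1.51 -1.03]
-35
[  0.446   0.255   0.22  -35.     32.   ] err 0.0 0.0 mar 0.14 [-0.43  0.52 -0.91  2.16  1.25  1.59 -1.07]
[  0.446   0.271   0.17  -35.     32.   ] err 0.0 0.0 mar 0.3 [-0.57  0.6  -0.78  2.15  1.27  1.56 -1.16]
[  0.5     0.264   0.17  -35.     32.   ] err 0.0 0.0 mar 0.32 [-0.54  0.59 -0.69  2.1   1.33  1.48 -1.08]
[  0.552    0.2565   0.17   -35.      32.    ] err 0.0 0.0 mar 0.36 [-0.51  0.6  -0.62  2.05  1.39  1.42 -1.01]
-28
[  0.446   0.255   0.22  -28.     32.   ] err 0.0 0.0 mar 0.14 [-0.41  0.47 -0.94  2.22  1.32  1.52 -1.04]
[  0.446   0.271   0.17  -28.     32.   ] err 0.0 0.0 mar 0.24 [-0.55  0.56 -0.8   2.22  1.35  1.5  -1.14]
[  0.5     0.264   0.17  -28.     32.   ] err 0.0 0.0 mar 0.25 [-0.52  0.56 -0.71  2.17  1.42  1.42 -1.06]
[  0.552    0.2565   0.17   -28.      32.    ] err 0.0 0.0 mar 0.29 [-0.48  0.57 -0.64  2.12  1.48  1.35 -1.  ]
```

```bash
cat >> h.py <<'E'
def tj(jx,jy,ez,head=-33,tilt=32,yf=-1,off=.0183):
    _,R=tgt((0,0,0),head,tilt,0,yf);h=np.radians(head)
    return np.array([jx+off*np.cos(h),jy+off*np.sin(h),ez]),R
E
python3 - <<'E'
from h import *
st()
for a in [(.446,.235,.25),(.446,.255,.225),(.446,.271,.19),(.446,.271,.166)]: delta(*tj(*a))
E
```

```text
t 10.25 p [0.4592 0.2112 0.2569] q [-0.23  0.55 -1.14  2.09  1.17  1.79 -1.08] F [ 0.4 -0.3 -5. ] M [ 1.27  1.25 -0.02] w 0.0587
x [ 0.599 -0.599 -0.531] y [0.707 0.707 0.   ]
delta [-3.4, 11.3, -10.3] [-0.1113, -0.0016, 0.1777] |t| 15.6 |r|deg 12.0
delta [-2.1, 25.4, -39.0] [-0.1113, -0.0016, 0.1777] |t| 46.6 |r|deg 12.0
delta [6.9, 36.7, -74.6] [-0.1113, -0.0016, 0.1777] |t| 83.5 |r|deg 12.0
delta [19.7, 36.7, -94.9] [-0.1113, -0.0016, 0.1777] |t| 103.7 |r|deg 12.0
```

Call:
{"op": "drive_tool", "data": {"deltas": [[-3,11,-10,-0.06,0,0.09],[-2,25,-39,-0.111,0,0.178],[3,31,-57,-0.111,0,0.178],[7,37,-75,-0.111,0,0.178],[13,37,-85,-0.111,0,0.178],[20,37,-95,-0.111,0,0.178],[20,37,-95,-0.111,0,0.178],[20,37,-95,-0.111,0,0.178]]}}

```text
clock: 11.25
ee_pos: [0.4614, 0.2619, 0.1663]
tcp_rot: [0.922, 0.079, 0.265, -0.272]
wrist_force: [-0.0, 0.1, -5.0]
grip_width: 0.059
```

```bash
cat > meas.py <<'E'
from h import *
from scipy.optimize import least_squares
s,R=st()
import sys
f=grab('wrist',sys.argv[1]);W=world(f);x,y,z=W[...,0],W[...,1],W[...,2]
e=s['ee_pos'];h=R[:2,0]/np.linalg.norm(R[:2,0]);j=e[:2]-.0183*h
print('jar from tcp',j.round(4))
v,u=np.mgrid[:480,:640]
m=(u>255)&(u<380)&(v>150)&(v<370)&(np.hypot(x-j[0],y-j[1])<.06);Q=W[m][::7]
def fo(p):
    d=np.array([p[2],p[3],1]);d/=np.linalg.norm(d);w=Q-[p[0],p[1],e[2]-.016];return np.linalg.norm(np.cross(w,d),axis=1)-.03
o=least_squares(fo,[*j,0,0],loss='soft_l1',f_scale=.001);print('jar axis',o.x.round(4),'bottom by tcp',round(e[2]-.0688,4))
for zl,zh,r in [(.217,.225,.015),(.228,.234,.0095)]:
    m=(z>zl)&(z<zh)&(np.hypot(x-.552,y-.2565)<.022);Q2=W[m]
    if len(Q2)>20:
        o=least_squares(lambda p:np.hypot(Q2[:,0]-p[0],Q2[:,1]-p[1])-r,[.552,.256],loss='soft_l1',f_scale=.001);print('foot',len(Q2),o.x.round(4),Q2[:,2].min())
m=(abs(z-.09)<.006)&(np.hypot(x-.55,y-.25)<.1);print('platform z',np.median(z[m]).round(4),m.sum())
E
python3 meas.py w7.png; python3 - <<'E'
from h import *
for a in [(.446,.271,.1608),(.50,.2638,.1608),(.53,.2596,.1608),(.545,.2575,.1608)]: delta(*tj(*a))
grab('scene');f=np.load('pics/scene_last.npz');cv2.imwrite('pics/s7z.png',cv2.resize(f['img'][130:310,280:480,::-1],None,fx=3.3,fy=3.3))
E
```

```text
t 11.25 p [0.4614 0.2619 0.1663] q [-0.36  0.71 -1.07  2.17  1.36  1.74 -1.18] F [-0.   0.1 -5. ] M [ 1.    1.54 -0.02] w 0.059
x [ 0.711 -0.46  -0.531] y [0.544 0.839 0.001]
jar from tcp [0.4461 0.2718]
jar axis [0.4466 0.2718 0.0133 0.0062] bottom by tcp 0.0975
platform z 0.0904 9115
delta [3.3, -0.9, -4.5] [-0.0008, -0.0017, -0.0018] |t| 5.6 |r|deg 0.2
delta [45.1, 22.5, 21.6] [-0.0008, -0.0017, -0.0018] |t| 54.8 |r|deg 0.2
delta [68.3, 35.2, 36.2] [-0.0008, -0.0017, -0.0018] |t| 85.0 |r|deg 0.2
delta [80.0, 41.6, 43.5] [-0.0008, -0.0017, -0.0018] |t| 100.1 |r|deg 0.2
```

View pics/w7.png

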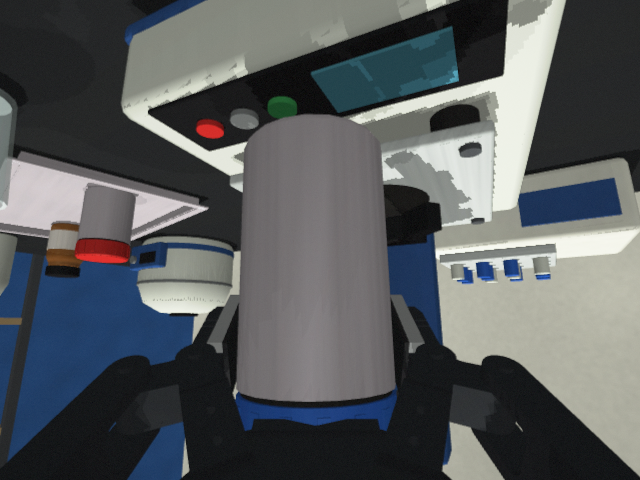

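View pics/s7z.png

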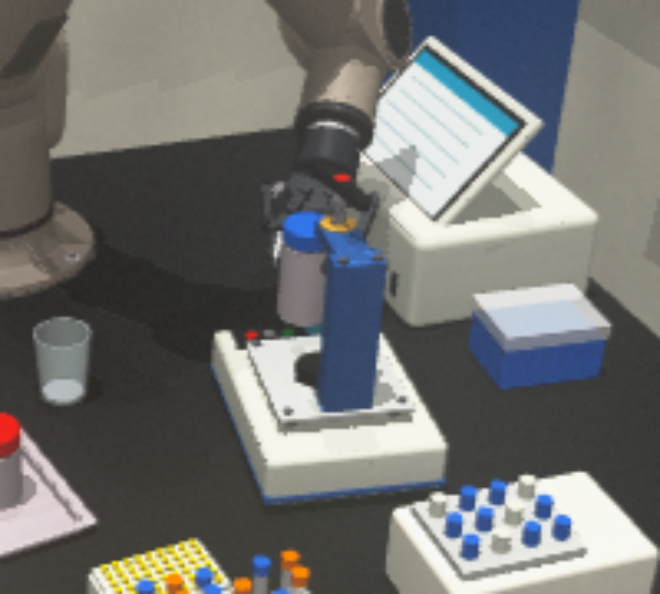

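Call:
{"op": "drive_tool", "data": {"deltas": [[3,-1,-4.5,0,-0.002,-0.002],[12,4,1,0,-0.002,-0.002],[20,9,6,0,-0.002,-0.002],[28,13,11,0,-0.002,-0.002],[37,18,16.5,0,-0.002,-0.002],[45,22.5,21.6,0,-0.002,-0.002],[53,27,26.5,0,-0.002,-0.002],[61,31,31.5,0,-0.002,-0.002],[68.3,35.2,36.2,0,-0.002,-0.002],[68.3,35.2,36.2,0,-0.002,-0.002],[68.3,35.2,36.2,0,-0.002,-0.002]]}}

```text
clock: 12.72
ee_pos: [0.5449, 0.2498, 0.1602]
tcp_rot: [0.922, 0.078, 0.264, -0.273]
wrist_force: [-0.4, -0.3, -4.8]
grip_width: 0.0589
```

```bash
python3 meas.py w8.png; python3 - <<'E'
from h import *
for a in [(.535,.2588,.1608),(.545,.2575,.1608),(.548,.2571,.1608),(.552,.2565,.1608)]: delta(*tj(*a))
E
```

```text
t 12.72 p [0.5449 0.2498 0.1602] q [-0.26  0.73 -1.    2.09  1.5   1.66 -1.05] F [-0.4 -0.3 -4.8] M [1.   1.54 0.04] w 0.0589
x [ 0.711 -0.462 -0.53 ] y [ 0.545  0.839 -0.   ]
jar from tcp [0.5296 0.2597]
jar axis [0.5301 0.2596 0.0134 0.0087] bottom by tcp 0.0914
platform z 0.0902 44366
delta [4.0, 2.2, 3.3] [0.0002, -0.0002, -0.0] |t| 5.6 |r|deg 0.0
delta [11.8, 6.5, 8.1] [0.0002, -0.0002, -0.0] |t| 15.7 |r|deg 0.0
delta [14.1, 7.8, 9.6] [0.0002, -0.0002, -0.0] |t| 18.7 |r|deg 0.0
delta [17.2, 9.5, 11.5] [0.0002, -0.0002, -0.0] |t| 22.8 |r|deg 0.0
```

View pics/w8.png

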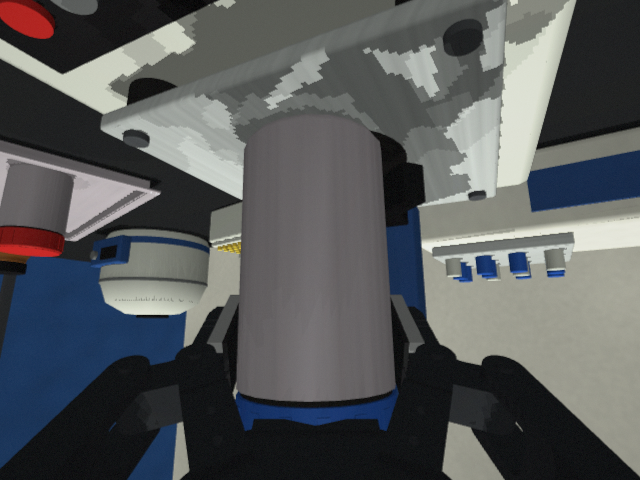

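The jar is over the platform, about 1.5 mm clear, with no contact. I'll go the rest of the way gently.

Call:
{"op": "drive_tool", "data": {"deltas": [[4,2.2,3.2,0,0,0],[8,4.3,5.7,0,0,0],[11.8,6.5,8.1,0,0,0],[14.1,7.8,9.6,0,0,0],[14.1,7.8,9.6,0,0,0]]}}

```text
clock: 13.4
ee_pos: [0.5639, 0.2467, 0.1609]
tcp_rot: [0.922, 0.078, 0.264, -0.273]
wrist_force: [-0.2, 0.3, -5.6]
grip_width: 0.0583
```

Call:
{"op": "drive_tool", "data": {"deltas": [[1,0.5,0.5,0,0,0],[2,1,1.2,0,0,0],[2.7,1.5,1.7,0,0,0],[2.7,1.5,1.7,0,0,0]]}}

```text
clock: 13.9
ee_pos: [0.5671, 0.2466, 0.1608]
tcp_rot: [0.922, 0.078, 0.264, -0.273]
wrist_force: [-0.2, 0.9, -5.7]
grip_width: 0.0584
```

```bash
python3 meas.py w9.png; python3 - <<'E'
from h import *
for a in [(.552,.2565,.1608),(.552,.2565,.1588)]: delta(*tj(*a))
grab('scene','s9.png');f=np.load('pics/scene_last.npz');cv2.imwrite('pics/s9z.png',cv2.resize(f['img'][150:300,300:450,::-1],None,fx=4,fy=4))
E
```

```text
t 13.9 p [0.5671 0.2466 0.1608] q [-0.24  0.73 -0.99  2.07  1.53  1.64 -1.01] F [-0.2  0.9 -5.7] M [1.25 1.81 0.04] w 0.0584
x [ 0.711 -0.462 -0.53 ] y [ 0.545  0.839 -0.   ]
jar from tcp [0.5518 0.2566]
jar axis [0.5522 0.2565 0.0171 0.0071] bottom by tcp 0.092
platform z 0.0902 61173
delta [0.2, 0.1, 0.1] [-0.0, -0.0003, 0.0] |t| 0.3 |r|deg 0.0
delta [1.3, 0.1, -1.6] [-0.0, -0.0003, 0.0] |t| 2.1 |r|deg 0.0
```

View pics/w9.png

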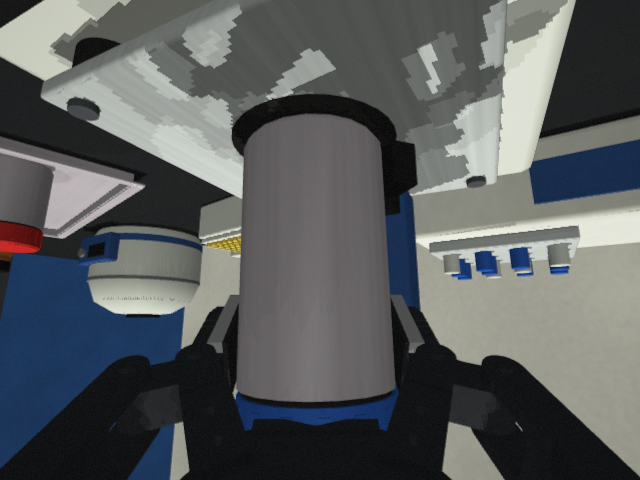

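View pics/s9z.png

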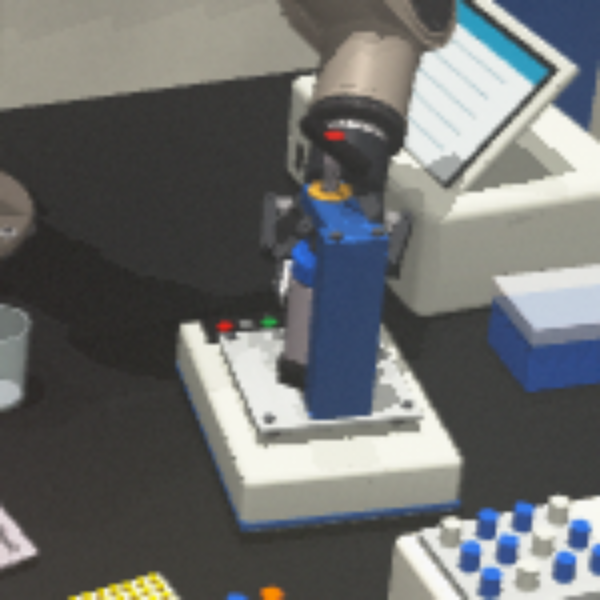

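Call:
{"op": "drive_tool", "data": {"deltas": [[0.6,0.3,0.35,0,0,0],[1.2,0.6,0.7,0,0,0],[1.2,0.6,0.7,0,0,0]]}}

```text
clock: 14.38
ee_pos: [0.5682, 0.2465, 0.1608]
tcp_rot: [0.922, 0.078, 0.265, -0.273]
wrist_force: [-7.9, 2.6, -3.0]
grip_width: 0.0592
```

Contact with the V rest (about 8 N back). Setting it down.

Call:
{"op": "drive_tool", "data": {"deltas": [[0.6,0,-0.9,0,0,0],[1.1,0,-1.7,0,0,0],[1.1,0,-1.7,0,0,0]]}}

```text
clock: 14.75
ee_pos: [0.5683, 0.2465, 0.1593]
tcp_rot: [0.922, 0.078, 0.264, -0.273]
wrist_force: [-11.5, 1.4, 3.8]
grip_width: 0.0586
```

```bash
python3 meas.py w10.png
```

```text
t 14.75 p [0.5683 0.2465 0.1593] q [-0.24  0.74 -0.99  2.07  1.53  1.64 -1.01] F [-11.5   1.4   3.8] M [ 0.45  1.86 -0.76] w 0.0586
x [ 0.712 -0.462 -0.53 ] y [ 0.544  0.839 -0.   ]
jar from tcp [0.5529 0.2565]
jar axis [0.5531 0.2566 0.0268 0.0016] bottom by tcp 0.0905
platform z 0.0902 62569
```

Call:
{"op": "drive_tool", "data": {"deltas": [[0,0,0,0,0,0],[0,0,0,0,0,0],[0,0,0,0,0,0]], "jaw": 74}}

```text
clock: 15.18
ee_pos: [0.5689, 0.246, 0.159]
tcp_rot: [0.922, 0.078, 0.264, -0.273]
wrist_force: [0.0, 0.4, -0.8]
grip_width: 0.0738
```

```bash
python3 meas.py w11.png
```

```text
t 15.18 p [0.5689 0.246  0.159 ] q [-0.24  0.74 -0.99  2.07  1.53  1.64 -1.01] F [ 0.   0.4 -0.8] M [ 0.56  0.72 -0.04] w 0.0738
x [ 0.711 -0.463 -0.529] y [0.545 0.838 0.   ]
jar from tcp [0.5536 0.256 ]
jar axis [5.516e-01 2.565e-01 2.000e-04 2.000e-04] bottom by tcp 0.0902
platform z 0.0902 62976
```

View pics/w11.png

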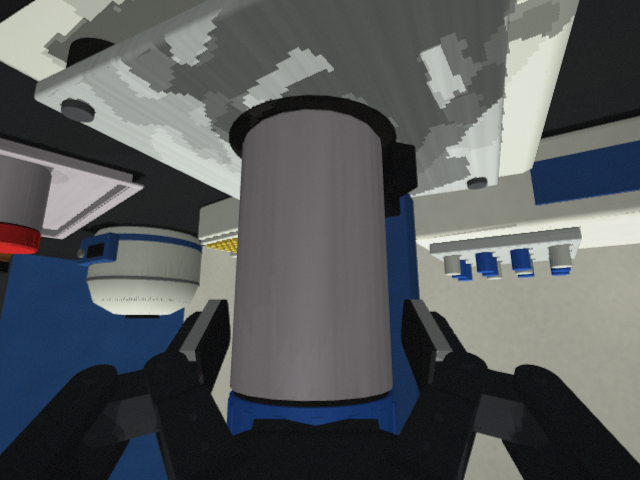

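The jar is released, vertical, at (0.5516, 0.2565), within 1 mm of the foot axis. Backing out along the tool axis.

Call:
{"op": "drive_tool", "data": {"deltas": [[-6,0,0,0,0,0],[-15,0,0,0,0,0],[-30,0,0,0,0,0],[-50,0,0,0,0,0],[-70,0,0,0,0,0],[-95,0,0,0,0,0],[-125,0,0,0,0,0],[-125,0,0,0,0,0]]}}

```text
clock: 16.23
ee_pos: [0.4781, 0.3063, 0.2267]
tcp_rot: [0.922, 0.079, 0.264, -0.271]
wrist_force: [0.2, -0.6, -0.4]
grip_width: 0.0739
```

```bash
python3 - <<'E'
from h import *
from scipy.optimize import least_squares
s,R=st()
f=grab('wrist','w12.png');W=world(f);x,y,z=W[...,0],W[...,1],W[...,2]
for n,zl,zh,r in [('jar',.11,.185,.03),('foot',.216,.224,.015),('neck',.228,.234,.0095)]:
    Q=W[(z>zl)&(z<zh)&(np.hypot(x-.552,y-.2565)<r+.008)]
    if len(Q)>20:
        o=least_squares(lambda p:np.hypot(Q[:,0]-p[0],Q[:,1]-p[1])-r,[.552,.256],loss='soft_l1',f_scale=.001);print(n,len(Q),o.x.round(4))
Q=W[(np.hypot(x-.552,y-.2565)<.06)&(z>.295)&(z<.34)]
if len(Q)>30:print('bar',len(Q),Q.min(0).round(4),Q.max(0).round(4),cv2.minAreaRect(Q[:,:2].astype(np.float32)*1000))
E
```

```text
t 16.23 p [0.4781 0.3063 0.2267] q [-0.37  0.65 -1.1   2.04  1.33  1.77 -1.03] F [ 0.2 -0.6 -0.4] M [0.51 0.78 0.05] w 0.0739
x [ 0.713 -0.459 -0.53 ] y [0.542 0.84  0.002]
jar 8449 [0.5517 0.2567]
foot 480 [0.5524 0.2563]
neck 257 [0.5516 0.2569]
bar 40 [0.5436 0.2526 0.295 ] [0.554  0.2645 0.2971] ((547.39306640625, 260.0155944824219), (14.144571304321289, 6.212057590484619), 51.225826263427734)
```

View pics/w12.png

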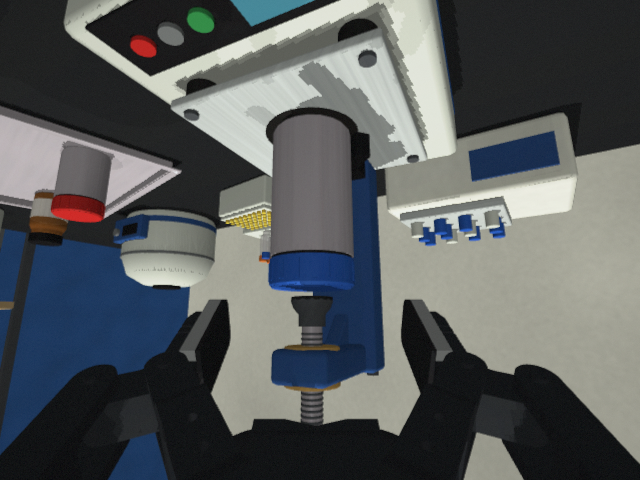

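```bash
cat > sim3.py <<'E'
from sim2 import *
from h import readout
q=readout.read_state()['q']
a=(.4643,.3153,.2352)
q=simf(q,[(*a,-33,32),(.44,.33,.33,-33,45),(.47,.30,.42,-33,92)],-1)
q=simf(q,[(.47,.30,.42,147,88),(.552,.2565,.42,186,89.9),(.552,.2565,.3155,186,89.9)],1)
Q=q
for k in range(1,9): q=simf(q,[(.552,.2565,.3155,186-(k-1)*28.6,89.9),(.552,.2565,.3155,186-k*28.6,89.9)],1,n=3)
E
python3 sim3.py
python3 - <<'E'
from h import *
for a,h,t,yf in [((.44,.33,.33),-33,45,-1),((.47,.30,.42),-33,70,-1),((.52,.27,.42),147,90,1),((.552,.2565,.42),186.3,90,1)]: delta(*tgt(a,h,t,0,yf))
E
```

```text
[  0.44   0.33   0.33 -33.    45.  ] err 0.0 0.0 mar 0.15 [-0.34  0.33 -0.99  1.92  1.    1.5  -0.68]
[  0.47   0.3    0.42 -33.    92.  ] err 0.0 0.0 mar 0.25 [ 0.06  0.22 -0.86  1.59  0.14  1.41  0.19]
[  0.552    0.2565   0.42   186.      89.9   ] err 0.0 0.0 mar 0.38 [ 0.1   0.31 -0.82  1.49  0.23  1.44  0.94]
[  0.552    0.2565   0.3155 186.      89.9   ] err 0.0 0.0 mar 0.42 [ 0.04  0.36 -0.74  1.65  0.25  1.24  0.92]
[  0.552    0.2565   0.3155 157.4     89.9   ] err 0.0 0.0 mar 0.52 [-0.03  0.34 -0.64  1.65  0.21  1.23  0.46]
[  0.552    0.2565   0.3155 128.8     89.9   ] err 0.0 0.0 mar 0.62 [-0.1   0.32 -0.55  1.66  0.17  1.22 -0.01]
[  0.552    0.2565   0.3155 100.2     89.9   ] err 0.0 0.0 mar 0.71 [-0.16  0.31 -0.47  1.66  0.14  1.21 -0.49]
[ 0.552   0.2565  0.3155 71.6    89.9   ] err 0.0 0.0 mar 0.79 [-0.22  0.3  -0.39  1.67  0.12  1.2  -0.96]
[ 0.552   0.2565  0.3155 43.     89.9   ] err 0.0 0.0 mar 0.79 [-0.28  0.29 -0.32  1.67  0.1   1.2  -1.44]
[ 0.552   0.2565  0.3155 14.4    89.9   ] err 0.0 0.0 mar 0.78 [-0.34  0.28 -0.25  1.67  0.07  1.19 -1.92]
[  0.552    0.2565   0.3155 -14.2     89.9   ] err 0.0 0.0 mar 0.33 [-0.41  0.28 -0.17  1.68  0.05  1.19 -2.4 ]
[  0.552    0.2565   0.3155 -42.8     89.9   ] err 0.0 0.0 mar 0.0 [-0.92  0.28  0.47  1.71 -0.14  1.18 -2.73]
delta [-75.8, -0.2, 59.5] [0.0001, 0.227, -0.0021] |t| 96.3 |r|deg 13.0
delta [-91.8, -9.0, 150.4] [0.0005, 0.6633, -0.002] |t| 176.4 |r|deg 38.0
delta [-47.3, -7.0, 176.9] [0.0009, 1.0124, -0.002] |t| 183.2 |r|deg 58.0
delta [-18.3, -1.0, 195.0] [-0.6245, 0.9716, 0.3448] |t| 195.8 |r|deg 69.1
```

Call:
{"op": "drive_tool", "data": {"deltas": [[-25,0,20,0,0.08,0],[-50,0,40,0,0.16,0],[-76,0,60,0,0.23,0],[-82,-3,90,0,0.37,0],[-87,-6,120,0,0.52,0],[-92,-9,150,0,0.66,-0.002],[-77,-8,159,0,0.78,-0.002],[-62,-7,168,0,0.9,-0.002],[-47,-7,177,0,1.012,-0.002],[-38,-5,183,-0.2,1.0,0.11],[-28,-3,189,-0.4,0.99,0.22],[-18,-1,195,-0.6245,0.9716,0.3448],[-18,-1,195,-0.6245,0.9716,0.3448],[-18,-1,195,-0.6245,0.9716,0.3448],[-18,-1,195,-0.6245,0.9716,0.3448]], "jaw": 60}}

```text
clock: 18.15
ee_pos: [0.553, 0.255, 0.3999]
tcp_rot: [0.706, -0.038, 0.706, 0.037]
wrist_force: [0.5, -0.1, -0.7]
grip_width: 0.0602
```

```bash
python3 - <<'E'
from h import *
s,R=st()
f=grab('wrist','w13.png');W=world(f);x,y,z=W[...,0],W[...,1],W[...,2]
m=(np.hypot(x-.552,y-.2565)<.065)&(z>.305)&(z<.34);P=W[m]
print('bar',len(P),np.percentile(P[:,2],[5,50,95]).round(4))
m2=m&(z>np.median(P[:,2])-.003)&(z<np.median(P[:,2])+.003);print([np.round(v,1) for v in cv2.minAreaRect(W[m2][:,:2].astype(np.float32)*1000)])
hsv=cv2.cvtColor(f['img'],cv2.COLOR_RGB2HSV);r=m&((hsv[...,0]<8)|(hsv[...,0]>172))&(hsv[...,1]>150)
print('red dot',r.sum(),W[r].mean(0).round(4) if r.sum() else '')
E
```

```text
t 18.15 p [0.553  0.255  0.3999] q [ 0.32  0.43 -1.2   1.48  0.4   1.5   0.8 ] F [ 0.5 -0.1 -0.7] M [-0.02  0.02 -0.02] w 0.0602
x [-0.001 -0.001 -1.   ] y [-0.105  0.995 -0.001]
bar 3411 [0.3208 0.3252 0.3273]
[array([551.1, 257.1]), array([97.4, 16.2]), np.float64(6.3)]
red dot 542 [0.5513 0.2569 0.3269]
```

View pics/w13.png

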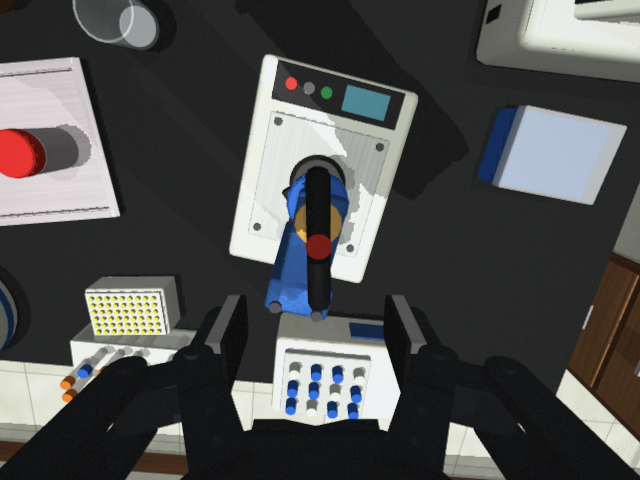

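The bar runs straight along the finger plane in the wrist view (6.3°, red hub at (318,246)) and its centre is at (0.5513, 0.2570). I'll lower onto it.

Call:
{"op": "drive_tool", "data": {"deltas": [[15,1,-1,0,0,0],[35,1.9,-1.3,0,0,0],[55,1.9,-1.3,0,0,0],[75,1.9,-1.3,0,0,0],[92,1.9,-1.3,0,0,0],[102,1.9,-1.3,0,0,0],[102,1.9,-1.3,0,0,0],[102,1.9,-1.3,0,0,0]], "jaw": 50}}

```text
clock: 19.2
ee_pos: [0.5518, 0.257, 0.2986]
tcp_rot: [0.706, -0.038, 0.706, 0.038]
wrist_force: [0.4, 0.3, 0.0]
grip_width: 0.0497
```

```bash
python3 - <<'E'
from h import *
s,R=st()
grab('wrist','w14.png')
E
```

```text
t 19.2 p [0.5518 0.257  0.2986] q [ 0.3   0.49 -1.16  1.63  0.46  1.33  0.75] F [0.4 0.3 0. ] M [0.02 0.   0.01] w 0.0497
x [-0.    -0.001 -1.   ] y [-0.108  0.994 -0.001]
```

View pics/w14.png

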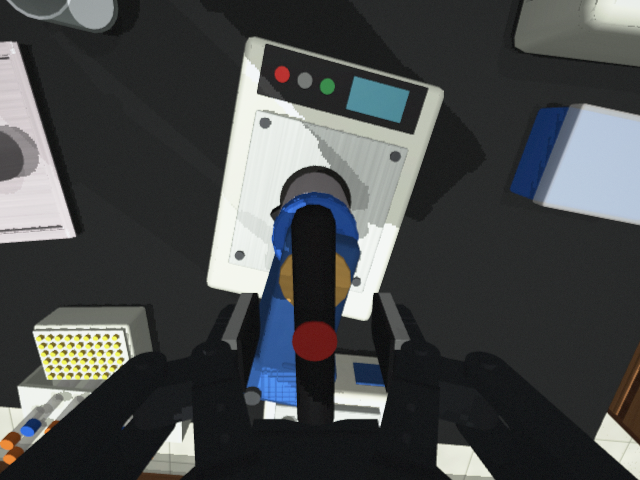

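Bar is centred between the pads. Closing with a moderate force.

Call:
{"op": "drive_tool", "data": {"deltas": [[0,0,0,0,0,0],[0,0,0,0,0,0],[0,0,0,0,0,0],[0,0,0,0,0,0],[0,0,0,0,0,0],[0,0,0,0,0,0]], "jaw": 8, "force": 40}}

```text
clock: 20.0
ee_pos: [0.5517, 0.2567, 0.2984]
tcp_rot: [0.706, -0.038, 0.706, 0.038]
wrist_force: [-1.6, -2.2, 6.2]
grip_width: 0.0157
```

```bash
python3 - <<'E'
from h import *
s,R=st()
E
```

```text
t 20.0 p [0.5517 0.2567 0.2984] q [ 0.3   0.49 -1.16  1.63  0.46  1.33  0.75] F [-1.6 -2.2  6.2] M [-0.47  0.29  0.06] w 0.0157
x [-0.    -0.001 -1.   ] y [-0.107  0.994 -0.001]
```

Call:
{"op": "drive_tool", "data": {"deltas": [[0.2,0,0,0.1,0,0],[0.4,0,0,0.2,0,0],[0.7,0,0,0.35,0,0],[1,0,0,0.5,0,0],[1.3,0,0,0.65,0,0],[1.5,0,0,0.8,0,0],[1.5,0,0,0.8,0,0]]}}

```text
clock: 20.88
ee_pos: [0.5515, 0.2558, 0.2968]
tcp_rot: [0.665, 0.24, 0.665, -0.242]
wrist_force: [-4.0, -8.3, 7.7]
grip_width: 0.015
```

```bash
cat > yaw.py <<'E'
from h import *
s,R=st();print('bar angle if held deg',round(np.degrees(np.arctan2(R[1,1],R[0,1]))-90,1))
E
python3 yaw.py
```

```text
t 20.88 p [0.5515 0.2558 0.2968] q [ 0.2   0.42 -0.98  1.64  0.36  1.28  0.03] F [-4.  -8.3  7.7] M [-1.45  0.86 -0.17] w 0.015
x [-0.001 -0.003 -1.   ] y [ 0.641  0.768 -0.003]
bar angle if held deg -39.8
```

Call:
{"op": "drive_tool", "data": {"deltas": [[0.3,-0.4,0.1,0.13,0,0],[0.5,-0.7,0.2,0.26,0,0],[0.8,-0.7,0.2,0.4,0,0],[1,-0.7,0.2,0.54,0,0],[1.3,-0.7,0.2,0.68,0,0],[1.6,-0.7,0.2,0.82,0,0],[1.8,-0.7,0.2,0.96,0,0],[2.1,-0.7,0.2,1.1,0,0],[2.3,-0.7,0.2,1.2,0,0],[2.3,-0.7,0.2,1.2,0,0]]}}

```text
clock: 22.12
ee_pos: [0.5503, 0.2555, 0.2945]
tcp_rot: [-0.413, -0.573, -0.413, 0.575]
wrist_force: [-11.2, -7.1, 10.0]
grip_width: 0.015
```

```bash
python3 yaw.py
```

```text
t 22.12 p [0.5503 0.2555 0.2945] q [ 0.04  0.35 -0.74  1.65  0.25  1.24 -1.08] F [-11.2  -7.1  10. ] M [-1.49  2.16 -0.1 ] w 0.015
x [-0.002 -0.003 -1.   ] y [ 0.948 -0.318 -0.001]
bar angle if held deg -108.5
```

Call:
{"op": "drive_tool", "data": {"deltas": [[0,0,0,0,0,0],[0,0,0,0,0,0],[-8,0,0,0,0,0],[-30,0,0,0,0,0],[-60,0,0,0,0,0],[-60,0,0,-0.17,0,0],[-60,0,0,-0.34,0,0],[-60,0,0,-0.51,0,0],[-60,0,0,-0.68,0,0],[-60,0,0,-0.85,0,0],[-60,0,0,-1.02,0,0],[-60,0,0,-1.19,0,0],[-60,0,0,-1.36,0,0],[-60,0,0,-1.53,0,0],[-60,0,0,-1.57,0,0]], "jaw": 50}}

```text
clock: 24.0
ee_pos: [0.5515, 0.2561, 0.3545]
tcp_rot: [0.698, 0.113, 0.698, -0.113]
wrist_force: [-0.2, -0.6, 0.5]
grip_width: 0.0502
```

Call:
{"op": "drive_tool", "data": {"deltas": [[0,0,0,-0.17,0,0],[0,0,0,-0.34,0,0],[0,0,0,-0.51,0,0],[0,0,0,-0.68,0,0],[0,0,0,-0.85,0,0],[0,0,0,-1.02,0,0],[0,0,0,-1.19,0,0],[0,0,0,-1.36,0,0],[0,0,0,-1.53,0,0],[0,0,0,-1.57,0,0],[0,0,0,-1.57,0,0],[0,0,0,-1.57,0,0]]}}

```text
clock: 25.5
ee_pos: [0.5513, 0.2561, 0.3543]
tcp_rot: [0.574, -0.413, 0.575, 0.412]
wrist_force: [-0.2, -0.3, -1.4]
grip_width: 0.0502
```

```bash
cat > bar.py <<'E'
from h import *
import sys
f=grab('wrist',sys.argv[1]);W=world(f);x,y,z=W[...,0],W[...,1],W[...,2]
m=(np.hypot(x-.552,y-.2565)<.065)&(z>.303)&(z<.34);P=W[m]
print('bar',len(P),np.percentile(P[:,2],[5,50,95]).round(4))
m2=m&(abs(z-np.median(P[:,2]))<.003);print([np.round(v,1) for v in cv2.minAreaRect(W[m2][:,:2].astype(np.float32)*1000)])
hsv=cv2.cvtColor(f['img'],cv2.COLOR_RGB2HSV);r=m&((hsv[...,0]<8)|(hsv[...,0]>172))&(hsv[...,1]>150)
print('red dot',r.sum(),W[r].mean(0).round(4) if r.sum() else '')
E
python3 yaw.py; python3 bar.py w15.png
```

```text
t 25.5 p [0.5513 0.2561 0.3543] q [ 0.32  0.46 -1.2   1.55  0.43  1.43  1.91] F [-0.2 -0.3 -1.4] M [0.01 0.02 0.01] w 0.0502
x [-0.001 -0.001 -1.   ] y [-0.948  0.32   0.   ]
bar angle if held deg 71.4
bar 4800 [0.317  0.3214 0.3235]
[array([551. , 256.5]), array([97.4, 16.6]), np.float64(71.4)]
red dot 769 [0.5513 0.2566 0.323 ]
```

View pics/w15.png

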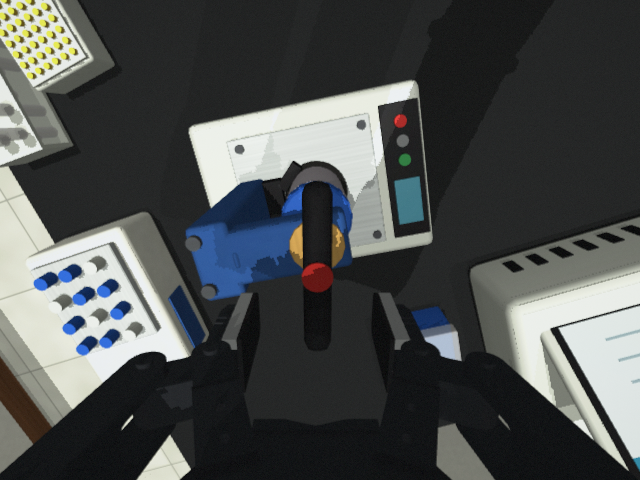

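The bar turned exactly 2.0 rad and sank 3.8 mm, which matches the screw pitch. It is aligned with the fingers again, so I'll regrip.

Call:
{"op": "drive_tool", "data": {"deltas": [[20,0,0,0,0,0],[40,0,0,0,0,0],[52,0,0,0,0,0],[59,0,0,0,0,0],[59,0,0,0,0,0],[59,0,0,0,0,0]]}}

```text
clock: 26.3
ee_pos: [0.5514, 0.2563, 0.2957]
tcp_rot: [0.574, -0.413, 0.574, 0.413]
wrist_force: [-0.2, 0.6, 0.8]
grip_width: 0.0497
```

Call:
{"op": "drive_tool", "data": {"deltas": [[0,0,0,0,0,0],[0,0,0,0,0,0],[0,0,0,0,0,0],[0,0,0,0,0,0],[0,0,0,0,0,0],[0,0,0,0,0,0]], "jaw": 8, "force": 40}}

```text
clock: 27.05
ee_pos: [0.5506, 0.2564, 0.2956]
tcp_rot: [0.573, -0.413, 0.574, 0.413]
wrist_force: [-5.8, -0.4, 4.3]
grip_width: 0.0153
```

Call:
{"op": "drive_tool", "data": {"deltas": [[0.2,0,0,0.1,0,0],[0.4,0,0,0.2,0,0],[0.7,0,0,0.35,0,0],[1,0,0,0.5,0,0],[1,0,0,0.5,0,0]]}}

```text
clock: 27.68
ee_pos: [0.5506, 0.2565, 0.2947]
tcp_rot: [0.658, -0.258, 0.659, 0.257]
wrist_force: [-5.8, -0.8, 5.3]
grip_width: 0.0154
```

```bash
python3 yaw.py
```

```text
t 27.68 p [0.5506 0.2565 0.2947] q [ 0.25  0.45 -1.06  1.64  0.41  1.29  1.43] F [-5.8 -0.8  5.3] M [-0.17  1.17 -0.13] w 0.0154
x [-0.001 -0.001 -1.   ] y [-0.679  0.734 -0.   ]
bar angle if held deg 42.7
```

Call:
{"op": "drive_tool", "data": {"deltas": [[0.2,0,0,0.1,0,0],[0.4,0,0,0.2,0,0],[0.7,0,0,0.35,0,0],[1,0,0,0.5,0,0],[1.3,0,0,0.7,0,0],[1.3,0,0,0.7,0,0]]}}

```text
clock: 28.42
ee_pos: [0.5505, 0.2564, 0.2933]
tcp_rot: [0.707, -0.016, 0.707, 0.015]
wrist_force: [-5.8, -0.7, 4.1]
grip_width: 0.0153
```

```bash
python3 yaw.py
```

```text
t 28.43 p [0.5505 0.2564 0.2933] q [ 0.15  0.4  -0.91  1.65  0.33  1.26  0.8 ] F [-5.8 -0.7  4.1] M [-0.17  1.22 -0.12] w 0.0153
x [-0.001 -0.001 -1.   ] y [-0.045  0.999 -0.001]
bar angle if held deg 2.6
```

Call:
{"op": "drive_tool", "data": {"deltas": [[0.2,0,0,0.1,0,0],[0.4,0,0,0.2,0,0],[0.6,0,0,0.3,0,0],[0.8,0,0,0.4,0,0]]}}

```text
clock: 28.92
ee_pos: [0.5505, 0.2565, 0.2926]
tcp_rot: [0.696, 0.124, 0.696, -0.125]
wrist_force: [-5.7, -1.1, 6.3]
grip_width: 0.015
```

```bash
python3 yaw.py; python3 - <<'E'
from h import *
f=grab('scene','s16.png');cv2.imwrite('pics/s16z.png',cv2.resize(f['img'][150:300,300:450,::-1],None,fx=4,fy=4))
st()
E
```

```text
t 28.93 p [0.5505 0.2565 0.2926] q [ 0.1   0.37 -0.83  1.65  0.29  1.25  0.43] F [-5.7 -1.1  6.3] M [-0.13  1.31  0.2 ] w 0.015
x [-0.001 -0.001 -1.   ] y [ 0.347  0.938 -0.001]
bar angle if held deg -20.3
t 28.98 p [0.5506 0.2565 0.2926] q [ 0.1   0.37 -0.82  1.65  0.29  1.25  0.42] F [-5.7 -0.5  5.8] M [-0.14  1.24 -0.03] w 0.0156
x [-0.001 -0.001 -1.   ] y [ 0.352  0.936 -0.001]
```

View pics/s16z.png

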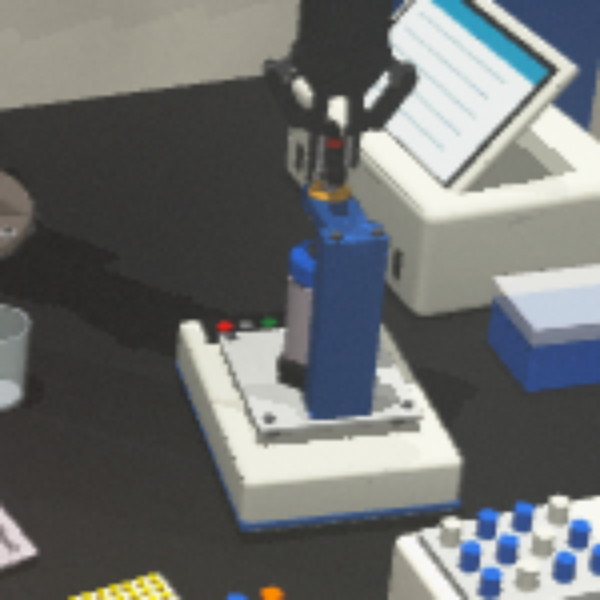

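Call:
{"op": "drive_tool", "data": {"deltas": [[0.05,0,0,0.03,0,0],[0.1,0,0,0.06,0,0],[0.2,0,0,0.1,0,0],[0.2,0,0,0.1,0,0]]}}

```text
clock: 29.48
ee_pos: [0.5506, 0.2565, 0.2924]
tcp_rot: [0.689, 0.158, 0.689, -0.159]
wrist_force: [-6.7, -0.4, 6.9]
grip_width: 0.0154
```

```bash
cat > tq.py <<'E'
from h import *
M=[]
for i in range(8):
    M.append(readout.read_state()['torque'][2]); optics.grab_frame('wrist')
M=np.array(M);print(M.round(3),'mean',M.mean().round(3))
E
python3 yaw.py;python3 tq.py; python3 yaw.py
```

```text
t 29.48 p [0.5506 0.2565 0.2924] q [ 0.08  0.37 -0.81  1.65  0.28  1.24  0.34] F [-6.7 -0.4  6.9] M [-0.12  1.3  -0.07] w 0.0154
x [-0.001 -0.001 -1.   ] y [ 0.437  0.9   -0.002]
bar angle if held deg -25.9
[-0.066 -0.089 -0.069 -0.1   -0.101 -0.085 -0.132 -0.062] mean -0.088
t 29.88 p [0.5505 0.2565 0.2924] q [ 0.08  0.37 -0.81  1.65  0.28  1.24  0.34] F [-6.7 -0.2  7. ] M [-0.14  1.36 -0.08] w 0.0152
x [-0.001 -0.001 -1.   ] y [ 0.436  0.9   -0.002]
bar angle if held deg -25.9
```

```bash
python3 - <<'E'
from h import *
im=cv2.imread('pics/w12.png')
c=cv2.resize(im[240:350,250:380],None,fx=6,fy=5.4,interpolation=cv2.INTER_CUBIC);cv2.imwrite('pics/w12z.png',c)
for u in (305,311,317):
    print(u,[(v,im[v,u].tolist()) for v in range(280,332,2)])
f=optics.grab_frame('wrist');s=readout.read_state()
R=Ro.from_quat(s['tcp_rot'][[1,2,3,0]]).as_matrix();Rc=cv2.Rodrigues(f['rvec'])[0];C=-Rc.T@f['tvec'].ravel()
print((R.T@(C-s['ee_pos'])*1000).round(2));A=Rc@R;print(A.round(4).tolist(),f['cx'],f['cy'],f['vfov'])
E
```

```text
305 [(280, [121, 62, 30]), (282, [145, 78, 40]), (284, [128, 66, 33]), (286, [92, 44, 21]), (288, [80, 38, 18]), (290, [114, 55, 26]), (292, [156, 154, 148]), (294, [155, 168, 168]), (296, [25, 26, 26]), (298, [21, 23, 19]), (300, [49, 47, 46]), (302, [47, 47, 44]), (304, [47, 47, 45]), (306, [46, 46, 43]), (308, [44, 44, 43]), (310, [42, 40, 38]), (312, [45, 43, 41]), (314, [46, 45, 43]), (316, [40, 40, 40]), (318, [47, 46, 43]), (320, [44, 44, 42]), (322, [44, 44, 41]), (324, [43, 43, 41]), (326, [64, 64, 64]), (328, [93, 92, 94]), (330, [92, 91, 94])]
311 [(280, [122, 62, 28]), (282, [141, 75, 39]), (284, [129, 68, 34]), (286, [91, 44, 20]), (288, [82, 40, 21]), (290, [82, 41, 18]), (292, [158, 157, 149]), (294, [158, 171, 171]), (296, [23, 23, 23]), (298, [41, 41, 39]), (300, [50, 48, 46]), (302, [49, 50, 46]), (304, [48, 46, 44]), (306, [46, 45, 43]), (308, [48, 47, 45]), (310, [49, 49, 46]), (312, [47, 46, 43]), (314, [45, 44, 42]), (316, [46, 44, 43]), (318, [47, 46, 44]), (320, [45, 45, 41]), (322, [45, 46, 43]), (324, [47, 46, 44]), (326, [77, 76, 77]), (328, [114, 112, 115]), (330, [113, 112, 115])]
317 [(280, [122, 60, 28]), (282, [145, 76, 40]), (284, [126, 63, 31]), (286, [93, 46, 24]), (288, [83, 43, 22]), (290, [80, 39, 14]), (292, [78, 46, 26]), (294, [76, 45, 23]), (296, [24, 25, 25]), (298, [25, 24, 24]), (300, [49, 48, 46]), (302, [46, 45, 42]), (304, [43, 41, 41]), (306, [44, 43, 42]), (308, [44, 43, 40]), (310, [45, 44, 43]), (312, [43, 43, 42]), (314, [45, 44, 41]), (316, [44, 44, 42]), (318, [43, 42, 41]), (320, [42, 41, 40]), (322, [45, 43, 40]), (324, [46, 44, 42]), (326, [66, 64, 65]), (328, [97, 95, 99]), (330, [97, 97, 100])]
[-142.67    0.51  -80.74]
[[-0.0012, 1.0, -0.0003], [-0.3167, -0.0, 0.9485], [0.9485, 0.0012, 0.3167]] 315.2890555111898 236.17132044124682 67.98973294072931
```

View pics/w12z.png

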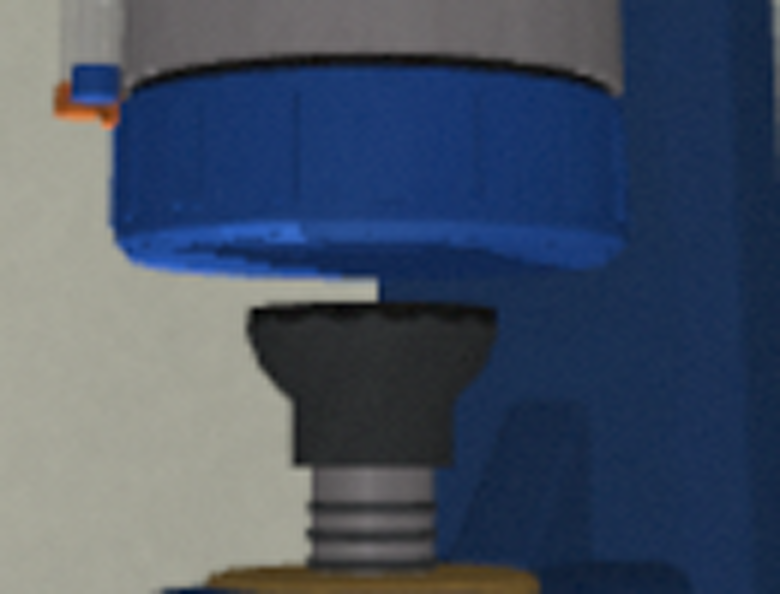

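```bash
python3 - <<'E'
from h import *
A=np.array([[-0.0012,1.0,-0.0003],[-0.3167,-0.0,0.9485],[0.9485,0.0012,0.3167]]);cx,cy=315.29,236.17;F=240/np.tan(np.radians(67.98973/2))
q=np.array([.922,.079,.264,-.271]);R=Ro.from_quat(q[[1,2,3,0]]).as_matrix();p=np.array([.4781,.3063,.2267])
C=p+R@np.array([-.1427,.0006,-.0808]);print('cam',C)
def row(P): c=A@R.T@(P-C);return (cx+F*c[0]/c[2]).round(1),(cy+F*c[1]/c[2]).round(1)
ax=np.array([.552,.2566]);d=(ax-C[:2])/np.linalg.norm(ax-C[:2])
def pt(r,z):return np.r_[ax+r*d,z]
print('lid near',row(pt(-.03,.21)),'far',row(pt(.03,.21)),'lid bottom seam near(z~.19)',row(pt(-.03,.19)))
for th in (0,.5,.9,1.32,1.6):
    zf=.217-.00191*th;print(th,'foot near',row(pt(-.015,zf)),'far',row(pt(.015,zf)),'step top 231 neck',row(pt(-.0095,zf+.031)))
print('arm underside nut?',row(pt(-.02,.25)))
E
```

```text
cam [0.34070398 0.39554251 0.23379903]
lid near (np.float64(311.5), np.float64(282.7)) far (np.float64(311.5), np.float64(290.8)) lid bottom seam near(z~.19) (np.float64(311.5), np.float64(251.2))
0 foot near (np.float64(311.5), np.float64(295.7)) far (np.float64(311.5), np.float64(298.6)) step top 231 neck (np.float64(311.5), np.float64(344.1))
0.5 foot near (np.float64(311.5), np.float64(294.3)) far (np.float64(311.5), np.float64(297.3)) step top 231 neck (np.float64(311.5), np.float64(342.6))
0.9 foot near (np.float64(311.5), np.float64(293.1)) far (np.float64(311.5), np.float64(296.3)) step top 231 neck (np.float64(311.5), np.float64(341.4))
1.32 foot near (np.float64(311.5), np.float64(291.9)) far (np.float64(311.5), np.float64(295.2)) step top 231 neck (np.float64(311.5), np.float64(340.1))
1.6 foot near (np.float64(311.5), np.float64(291.0)) far (np.float64(311.5), np.float64(294.4)) step top 231 neck (np.float64(311.5), np.float64(339.3))
arm underside nut? (np.float64(311.5), np.float64(348.5))
```

The lid-to-foot gap in that picture suggests the handle started below my 1.32 rad guess, and the torque has not risen yet. I'll go on in small steps and watch the moment.

Call:
{"op": "drive_tool", "data": {"deltas": [[0.1,0,0,0.06,0,0],[0.2,0,0,0.12,0,0],[0.3,0,0,0.18,0,0],[0.5,0,0,0.24,0,0],[0.6,0,0,0.3,0,0],[0.6,0,0,0.3,0,0]]}}

```text
clock: 30.68
ee_pos: [0.5506, 0.2566, 0.2918]
tcp_rot: [0.657, 0.259, 0.658, -0.26]
wrist_force: [-6.1, -0.8, 7.1]
grip_width: 0.0153
```

```bash
python3 yaw.py;python3 tq.py
```

```text
t 30.68 p [0.5506 0.2566 0.2918] q [ 0.04  0.36 -0.75  1.65  0.25  1.23  0.06] F [-6.1 -0.8  7.1] M [-0.18  1.38 -0.06] w 0.0153
x [-0.001 -0.001 -1.   ] y [ 0.683  0.73  -0.002]
bar angle if held deg -43.1
[-0.057 -0.108 -0.089 -0.118 -0.086 -0.067 -0.101 -0.082] mean -0.089
```

Call:
{"op": "drive_tool", "data": {"deltas": [[0.1,0,0,0.06,0,0],[0.2,0,0,0.12,0,0],[0.3,0,0,0.18,0,0],[0.5,0,0,0.24,0,0],[0.6,0,0,0.3,0,0],[0.6,0,0,0.3,0,0]]}}

```text
clock: 31.82
ee_pos: [0.5506, 0.2566, 0.2913]
tcp_rot: [0.611, 0.355, 0.612, -0.356]
wrist_force: [-6.9, -1.3, 7.2]
grip_width: 0.015
```

```bash
python3 yaw.py;python3 tq.py
```

```text
t 31.82 p [0.5506 0.2566 0.2913] q [ 0.    0.34 -0.69  1.66  0.23  1.23 -0.22] F [-6.9 -1.3  7.2] M [-0.13  1.38 -0.13] w 0.015
x [-0.001 -0.001 -1.   ] y [ 0.869  0.496 -0.001]
bar angle if held deg -60.3
[-0.134 -0.027 -0.07  -0.017 -0.081 -0.064 -0.076 -0.111] mean -0.073
```

Re-reading the pictures (foot edge row, foot depth, hub height) puts the starting angle at about 0–0.4 rad. That makes the screw roughly 0.5–0.9 rad past contact now. I'll continue and read the moment while it is moving.

Call:
{"op": "drive_tool", "data": {"deltas": [[0.1,0,0,0.05,0,0],[0.2,0,0,0.1,0,0],[0.3,0,0,0.15,0,0]]}}

```text
clock: 32.6
ee_pos: [0.5506, 0.2566, 0.291]
tcp_rot: [0.583, 0.4, 0.583, -0.401]
wrist_force: [-6.3, -0.9, 8.1]
grip_width: 0.0151
```

```bash
python3 yaw.py;python3 -c "
from h import *
s=readout.read_state();print(s['torque'],s['joint_vel'].round(3),s['tau'][6])"
```

```text
t 32.6 p [0.5506 0.2566 0.291 ] q [-0.02  0.34 -0.67  1.66  0.22  1.22 -0.36] F [-6.3 -0.9  8.1] M [-0.24  1.41  0.19] w 0.0151
x [-0.001 -0.001 -1.   ] y [ 0.933  0.36  -0.001]
bar angle if held deg -68.9
[-0.23998525  1.41376469  0.19493729] [-0.054 -0.015  0.072  0.003 -0.029 -0.009 -0.374] 1.037832386791706
```

Call:
{"op": "drive_tool", "data": {"deltas": [[0.1,0,0,0.05,0,0],[0.2,0,0,0.1,0,0],[0.3,0,0,0.15,0,0]]}}

```text
clock: 32.98
ee_pos: [0.5506, 0.2565, 0.2908]
tcp_rot: [0.551, 0.442, 0.551, -0.443]
wrist_force: [-6.0, -0.9, 7.4]
grip_width: 0.0152
```

```bash
python3 yaw.py;python3 -c "
from h import *
s=readout.read_state();print(s['torque'],s['joint_vel'].round(3),s['tau'][6])"
```

```text
t 32.98 p [0.5506 0.2565 0.2908] q [-0.04  0.33 -0.64  1.66  0.21  1.22 -0.51] F [-6.  -0.9  7.4] M [-0.2   1.4   0.21] w 0.0152
x [-0.001 -0.001 -1.   ] y [ 0.976  0.216 -0.001]
bar angle if held deg -77.5
[-0.19785763  1.40136297  0.2139408 ] [-0.053 -0.016  0.071  0.006 -0.028 -0.007 -0.374] 1.0299642384052277
```

Call:
{"op": "drive_tool", "data": {"deltas": [[0.1,0,0,0.05,0,0],[0.2,0,0,0.1,0,0],[0.2,0,0,0.15,0,0]]}}

```text
clock: 33.35
ee_pos: [0.5506, 0.2566, 0.2905]
tcp_rot: [0.517, 0.482, 0.517, -0.483]
wrist_force: [-6.0, -1.2, 5.6]
grip_width: 0.0154
```

```bash
python3 yaw.py;python3 -c "
from h import *
s=readout.read_state();print(s['torque'],s['joint_vel'].round(3),s['tau'][6])"; python3 tq.py
```

```text
t 33.35 p [0.5506 0.2566 0.2905] q [-0.06  0.33 -0.61  1.66  0.2   1.22 -0.65] F [-6.  -1.2  5.6] M [-0.09  1.36  0.23] w 0.0154
x [-0.001 -0.001 -1.   ] y [ 0.998  0.068 -0.001]
bar angle if held deg -86.1
[-0.09270526  1.35742383  0.22575794] [-0.054 -0.012  0.069  0.002 -0.026 -0.007 -0.374] 1.0176830738782883
[ 0.226  0.124  0.016 -0.029 -0.036 -0.056 -0.048  0.024] mean 0.028
```

Moving torque rises 0.195 → 0.214 → 0.226 N·m, or about 1.2–1.4 rad past contact, which agrees with the image estimate of 1.0–1.35. One small last step.

Call:
{"op": "drive_tool", "data": {"deltas": [[0.1,0,0,0.05,0,0],[0.2,0,0,0.1,0,0],[0.3,0,0,0.15,0,0]]}}

```text
clock: 34.12
ee_pos: [0.5506, 0.2566, 0.2902]
tcp_rot: [-0.479, -0.52, -0.479, 0.521]
wrist_force: [-6.5, -0.1, 7.0]
grip_width: 0.015
```

```bash
python3 yaw.py
```

```text
t 34.12 p [0.5506 0.2566 0.2902] q [-0.08  0.32 -0.59  1.66  0.19  1.21 -0.79] F [-6.5 -0.1  7. ] M [-0.17  1.33  0.22] w 0.015
x [-0.001 -0.001 -1.   ] y [ 0.997 -0.082 -0.001]
bar angle if held deg -94.7
```

Call:
{"op": "drive_tool", "data": {"deltas": [[0,0,0,0.15,0,0],[0,0,0,0.15,0,0],[0,0,0,0.15,0,0],[-8,0,0,0.15,0,0],[-30,0,0,0.15,0,0],[-60,0,0,0.15,0,0],[-60,0,0,0.15,0,0],[-60,0,0,0.15,0,0]], "jaw": 50}}

```text
clock: 35.12
ee_pos: [0.5512, 0.256, 0.3495]
tcp_rot: [-0.439, -0.554, -0.439, 0.555]
wrist_force: [-0.4, 0.3, -1.1]
grip_width: 0.0499
```

```bash
python3 yaw.py; python3 bar.py w20.png;  python3 - <<'E'
from h import *
f=grab('scene','s20.png');cv2.imwrite('pics/s20z.png',cv2.resize(f['img'][150:300,300:450,::-1],None,fx=4,fy=4))
E
```

```text
t 35.12 p [0.5512 0.256  0.3495] q [-0.09  0.28 -0.57  1.58  0.16  1.32 -0.91] F [-0.4  0.3 -1.1] M [-0.04  0.02  0.03] w 0.0499
x [-0.001 -0.001 -1.   ] y [ 0.974 -0.229 -0.001]
bar angle if held deg -103.2
bar 4816 [0.3112 0.3158 0.3179]
[array([551.5, 256.7]), array([98.8, 16.7]), np.float64(83.9)]
red dot 759 [0.5516 0.2571 0.3175]
```

View pics/w20.png

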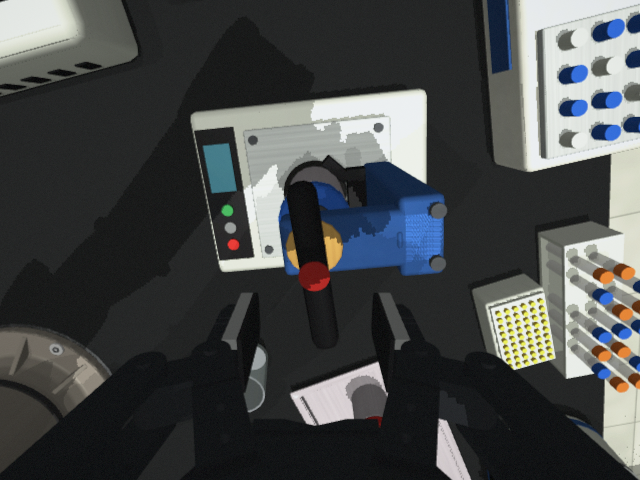

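Call:
{"op": "drive_tool", "data": {"deltas": [[-20,0,0,0,0,0],[-60,0,0,0,0,0],[-110,0,0,0,0,0],[-110,0,0,0,0,0]]}}

```text
clock: 35.72
ee_pos: [0.552, 0.257, 0.4628]
tcp_rot: [0.439, 0.555, 0.439, -0.553]
wrist_force: [-0.4, 1.1, -0.1]
grip_width: 0.0499
```

```bash
python3 - <<'E'
from h import *
from scipy.optimize import least_squares
st()
f=grab('wrist','w21.png');W=world(f);x,y,z=W[...,0],W[...,1],W[...,2]
m=(np.hypot(x-.552,y-.2565)<.065)&(z>.303)&(z<.34);P=W[m];m2=m&(abs(z-np.median(P[:,2]))<.003);print('bar',np.median(P[:,2]).round(4),[np.round(v,1) for v in cv2.minAreaRect(W[m2][:,:2].astype(np.float32)*1000)])
for cam in ('scene','top','wrist'):
    f=grab(cam,cam+'_end.png') ;W=world(f);x,y,z=W[...,0],W[...,1],W[...,2]
    for zl,zh in ((.115,.15),(.15,.185),(.192,.206)):
        Q=W[(z>zl)&(z<zh)&(np.hypot(x-.552,y-.2565)<.036)]
        if len(Q)>25:
            o=least_squares(lambda p:np.hypot(Q[:,0]-p[0],Q[:,1]-p[1])-.03,[.552,.256],loss='soft_l1',f_scale=.001);print(cam,zl,len(Q),o.x.round(4))
a=cv2.imread('pics/scene0.png').astype(int);b=cv2.imread('pics/scene_end.png').astype(int)
d=(abs(a-b).max(2)>40).astype(np.uint8);k,l,s,c=cv2.connectedComponentsWithStats(d)
print([s[i].tolist() for i in range(1,k) if s[i,4]>40])
cv2.imwrite('pics/sez.png',cv2.resize(cv2.imread('pics/scene_end.png')[150:300,180:440],None,fx=3,fy=3))
E
```

```text
t 35.73 p [0.552  0.257  0.4628] q [-0.1   0.25 -0.57  1.39  0.13  1.54 -0.88] F [-0.4  1.1 -0.1] M [-0.01  0.    0.01] w 0.0499
x [ 0.003  0.001 -1.   ] y [ 0.973 -0.229  0.003]
bar 0.3159 [array([551.8, 257.1]), array([96.8, 16.4]), np.float64(83.9)]
scene 0.115 54 [0.551  0.2564]
scene 0.15 47 [0.5518 0.2563]
wrist 0.115 65 [0.5516 0.2563]
wrist 0.15 76 [0.5516 0.2562]
wrist 0.192 42 [0.5515 0.2566]
[[218, 0, 131, 149, 6176], [69, 4, 176, 192, 6181], [325, 9, 9, 8, 66], [349, 9, 10, 15, 109], [351, 12, 71, 137, 4041], [168, 14, 24, 19, 128], [211, 52, 38, 15, 226], [239, 114, 28, 58, 440], [277, 134, 24, 38, 286], [89, 175, 14, 27, 171], [375, 179, 23, 15, 147], [247, 201, 25, 15, 149], [293, 201, 15, 11, 65], [371, 210, 8, 31, 165], [126, 227, 68, 29, 812], [394, 231, 11, 16, 69], [236, 258, 27, 39, 705]]
```

View pics/scene_end.png

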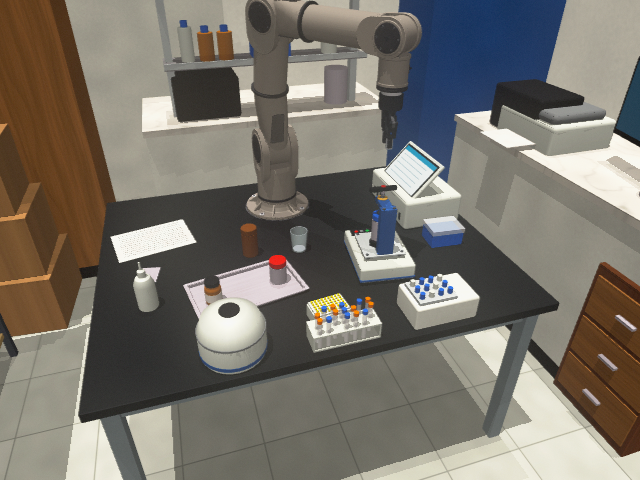

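View pics/w21.png

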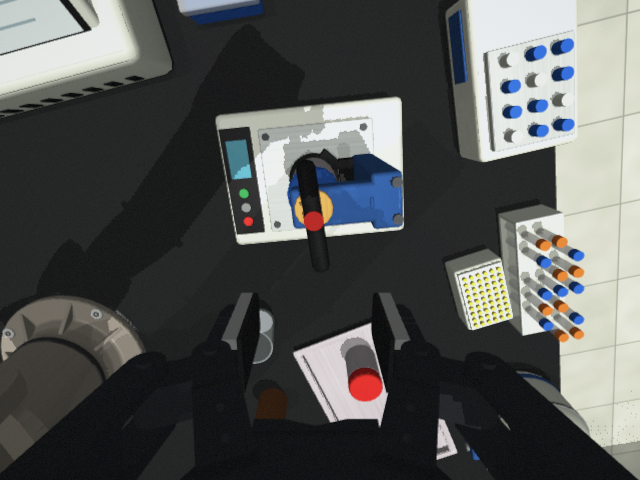

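The handle has stayed put since release (83.9° in both pictures), the jar is upright on the axis, and the other objects are in place. Handing in.

```bash
python3 -c "
from h import *
print(arm.close_job()); st()"
```

```text
the job is handed in; nothing more can be done
None
the job is handed in; nothing more can be done
```

The blue-lidded jar is clamped on the shaker platform, with jar and handle released and the arm clear. I handed the job in at about 36 s of the 72 s allowed. The clamping force is an estimate, because I never saw the foot on the lid directly.

- **Jar:** I took it from the tray with a tilted side grasp and pushed it back until it touched the V rest (8–11 N). Then I set it down and let go. It measured vertical right after release. At the end its axis was at (0.5516, 0.2563), within about 1 mm of the screw's axis.
- **Screw:** I turned the T-handle clockwise about 4.93 rad in two grips. The bar sank 9.4 mm, which matches the screw pitch. While moving, the torque rose from about 0.195 to 0.22 N·m, against 0.13 N·m for free turning. That puts it roughly 1.1–1.5 rad past contact, or about 42–55 N. The handle did not turn back after release.
- **Other objects:** in the last picture they all look where they started. I checked this by eye only.

Checks that disagreed or went wrong:
- **Starting angle of the handle:** the bar's direction suggested about 1.3 rad, while foot and handle heights gave mostly 0–0.4 rad (up to about 0.9). I went with the heights. At 1.3 rad the force would be about 90 N, and the handle should then have turned back when released.
- **Torque at rest:** it told me nothing about the clamping, so I used only the readings taken while moving.
- **Releasing the handle:** the move still carried a small clockwise turn by mistake. The bar went about 1.4° (0.02 rad) further than intended.

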